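Square the dish into the tray corner and slide the tray home

TASK

The white dish lies askew in the pull-out tray. Push it square and flush into the tray's far left corner, its long side flat against the far wall and its short side against the left wall, and push the tray fully home with the dish still sitting snug in that corner. Do not knock the glass shelf hard, and leave the brush, the flowerpots and the hanger alone.

Things in the scene. Friction and masses are not known exactly. Their poses are not given: they have to be found in the camera images.
- tray_corner (a point): Far left inside corner of the grey pull-out tray, on its floor (seen from the robot). Tray axes: x from front wall to far wall (the way it slides home), y to its left wall, z up. Inside it is 200 mm along x, 320 mm along y; walls 5 mm thick stand 25 mm above its floor, which is 17 mm above the worktop. Moves with the tray.
- tray_front (a point): Middle of the pull lip on the tray's front wall: outer face of a ridge 120 mm wide (along y), 12 mm high and sticking out 12 mm from the wall; this point is on the ridge's front face, 6 mm below the wall's top edge. Same axes as the tray.
- tray (a joint): How far the tray is pulled out towards the robot on its metal runners, in m: 0 is fully home against the stop, 0.085 its full travel. It moves stiffly (about 10 N) and stays where it is left.
- dish: White ceramic dish lying in the tray, loose: open rectangular box 75 mm along its x, 120 mm along its y, 35 mm high, walls and floor 7 mm thick, about 0.28 kg. Origin: centre of its underside; z up. It starts with its y axis within 0.4 rad of the tray's y axis.
- dish_corner (a point): The dish's own far left bottom corner (its +x, +y corner, at 37.5, 60, 0 mm in the dish's frame), the one that belongs in the tray's corner. Axes of the dish.
- shelf: Frosted glass shelf fixed over the far part of the tray, 190 mm along x, 400 along y, 8 thick; origin: centre of its underside, 236 mm above the worktop; front edge 95 mm to -x. Two posts 85 mm to +x, 176 mm to each side carry it. Axes as the tray. A vertical gripper does not fit below: lean the tool, fingers forward and down.
- brush: Bystander on the shelf: scrubbing brush with black rubber handle, 205 mm long along its y, 50 mm wide, 34 mm high. Origin near mid-length at its underside.
- pots: Bystander on the shelf: two nested plastic flowerpots, 92 mm across, 105 mm high. Origin: centre of the underside.
- hanger: Bystander on the worktop to the left: chrome drying hanger with five pegs lying flat, 200 mm along its x, 165 mm along its y, 10 mm high. Origin in the middle of its bar, underside.

How it is judged (in metres and radians):
At the end, for the whole second after the job is handed in: The dish stands flat on the tray's floor, its far left corner within 4 mm of both walls of the tray's far left corner, square to the tray within 2 degrees (0.035 rad), at rest; the tray is home to within 5 mm (x of dish_corner in the frame of tray_corner between -0.004 and 0.004 m and y of dish_corner in the frame of tray_corner between -0.004 and 0.004 m and z of dish_corner in the frame of tray_corner below 0.005 m and angle between dish's own z axis and vertical below 0.05 rad and angle between the x axis of dish and the x axis of tray_corner, either way round below 0.035 rad and value of joint tray below 0.005 m and linear speed of dish below 0.01 m/s); the robot touches nothing.
It fails at once if The brush is moved by more than 30 mm (distance of brush from where it was at the start of the episode above 0.03 m).
It fails at once if The stack of flowerpots is moved by more than 30 mm (distance of pots from where it was at the start of the episode above 0.03 m).
It fails at once if The drying hanger is moved by more than 30 mm (distance of hanger from where it was at the start of the episode above 0.03 m).
It fails at once if The robot knocks the glass shelf with more than 20 N (contact force between any of the arm, the fingers and shelf above 20 N).
It also fails if it takes over 72 s, if anything falls off the work surface, if the arm or the gripper's body presses on something with over 40 N, if the wrist force passes 120 N, or if a joint passes its speed limit or range.

ROBOT

A 7-joint arm with a two-finger parallel gripper is mounted at the origin on the work surface. World frame = base frame: x ahead of the robot, y to its left, z up, the work surface at z = 0. Lengths are in mm, angles in rad, forces in N, time in s.
With the tool pointing down it reaches from about 425 to 875 mm from the base axis. Payload 8.4 kg.
Tool frame: the origin (TCP) lies at the very end of the fingers, on their centre line; the grasp point (between the pads) lies grip_point_offset behind it (grip_point_offset is the distance from the TCP to the grasp point, in mm); z points along the fingers, y is the line along which they close (so a half turn about z gives the same grasp; the last joint's range is limited). The gripper opens to 87 mm and grips with 3 to 60 N. Pads are 19 mm wide; open, the fingers measure 117 mm over their backs; the gripper's body (75 mm by 190 mm) begins 51 mm behind the grasp point.
Start: joints at [1.042, 0.333, 0.04, 1.465, -0.013, 1.343, -0.059], TCP at [270.823, -590.863, 222.546] pointing down, gripper open.
Joint ranges: [-2.58, 2.58], [-0.38, 2.09], [-1.3, 1.39], [0.25, 2.4], [-1.5, 4.64], [0.08, 2.09], [-2.65, 2.65]. Speed limits (rad/s): [2.22, 2.22, 2.79, 2.79, 3.14, 3.14, 3.14].

INTERFACE

Orientations are given as a unit quaternion [w, x, y, z].
In Python, from plant import * gives the robot as it stands.
- The arm moves only by the tool drive_tool, never from a script. Its argument "moves" is a list of rows, each an object with "rot": the turn, a rotation vector about the world's x, y, z as a fraction of full scale, a list of three; "travel": the shift along the world's x, y, z as a fraction of full scale, a list of three; "claw": the opening, from 0 (shut) to 1 (fully open). A call has 1 to 20 rows; each row shifts and turns the commanded pose from where the row before left it; what a row does not reach is not made up. Full scale, the value 1, is 1 m for a shift and 1.5 rad for a turn. A row lasts 1/10 s, in which the tool goes at most 50 mm and 8.59 degrees, less where a joint would pass 70% of its speed; a pose out of reach is approached as far as the arm can. A call with a number of a shift or a turn outside -1 to 1 is refused whole. A call with a gripper value outside its range is refused whole. The fingers move at their own pace and stop on an object; "squeeze" is the grip in N (left out, the last holds). Time passes only in rows, so rows that do not move let the fingers close. It gives the time, the measured TCP pose, the force, the opening and the grip force at its end, in the units of the state.
- state(): the state, without advancing time (a new reading comes with each control period).
- snapshot(name): name is "side" or "top"; returns the picture (480x640x3 uint8, red, green, blue); there is no depth.
- camera_params(name): a dict with "intrinsics" (3x3 intrinsics, pixels), "R" (3x3) and "t" (3): a world point X has camera coordinates R X + t. Camera axes: x right, y down, z forward; pixel columns grow to the right and rows downward; lengths in mm; the calibration is good to about 2 mm. A picture is of the moment at which its call begins. camera_params takes no time and is no camera call.
- hand_in(): hands the job in; it is judged then, once.
The state is a dict: "time": time; "joint_pos": joint angles; "joint_velocities": joint speeds; "joint_efforts": joint torques, N m; "tool_pos": TCP position; "eef_rot": TCP orientation; "ft_force": force on the tool from outside, world axes, zero at the start; "wrist_torque": the same for the moment, N m; "width": opening from 0.0 (shut) to 1.0 (fully open); "finger_force": force on a finger pad.
Only numpy, scipy, OpenCV 4.12 (cv2) and the standard library are available. Lean on these libraries where they do the work, as an engineer would, in place of code of your own. Each camera call takes 0.05 s, during which the arm holds its last target. There are 200 camera calls.

## Working session

There is one attempt and no reset: what is moved stays moved. The work goes in short steps, Python scripts to look and compute and a tool call to move; the robot and the scene stay as the last step left them, time stands still between calls to the robot, and variables do not carry over. Pictures are saved under pics/ and viewed, at most 10 in all, crops included, and the job is handed in when it is done.

Besides the shell and the picture viewer there is one more tool, called after "Request:" in YAML: its name, and indented under it one key for each argument. drive_tool: Moves the arm, as the interface text tells. Shift numbers are shares of 1 m and turn numbers shares of 1.5 rad, none past 1 either way. Its arguments: {"type":"object","properties":{"moves":{"type":"array","items":{"type":"object","properties":{"rot":{"type":"array","items":{"type":"number"}},"travel":{"type":"array","items":{"type":"number"}},"claw":{"type":"number"}}}},"squeeze":{"type":"number"}},"required":["moves"]}

```bash
ls; mkdir -p pics; python3 - <<'E'
from plant import *
import cv2,numpy as np
for n in("top","side"):
    cv2.imwrite(f"pics/{n}0.png",snapshot(n)[:,:,::-1]); p=camera_params(n)
    print(n,np.round(p["intrinsics"],1).tolist(),np.round(p["R"],3).tolist(),np.round(p["t"],1), np.round(-np.array(p["R"]).T@p["t"]))
s=state();print(s)
E
```

```text
pics
top [[461.9, 0.0, 313.2], [0.0, 461.9, 240.2], [0.0, 0.0, 1.0]] [[0.082, -0.997, 0.004], [-0.971, -0.081, -0.224], [0.224, 0.014, -0.975]] [ 80.  665.8 855.4] [449. 121. 983.]
side [[493.0, 0.0, 321.1], [0.0, 493.0, 239.1], [0.0, 0.0, 1.0]] [[-0.863, -0.505, 0.015], [-0.307, 0.501, -0.809], [0.401, -0.703, -0.587]] [598.4 273.2 866.7] [253. 775. 721.]
{'time': 0.1, 'joint_pos': array([ 1.04181773,  0.33386999,  0.03985091,  1.46617054, -0.0133548 ,
        1.34330897, -0.05849706]), 'joint_velocities': array([ 1.96755981e-04, -1.21946449e-03,  6.24157259e-05, -2.29787089e-03,
        2.90852013e-04,  7.30909869e-04, -1.25454913e-03]), 'joint_efforts': array([ 3.06831462e-03, -6.57810974e+01,  1.33914404e+00, -4.04707289e+01,
       -5.98625257e-02,  4.09708824e-02,  3.60575655e-05]), 'tool_pos': array([ 270.63303835, -590.51446947,  221.73471214]), 'eef_rot': array([-7.11142541e-04,  9.76997721e-01,  2.13248440e-01, -2.25340758e-04]), 'ft_force': array([-0.96999796, -0.47294014, -0.32318817]), 'wrist_torque': array([ 0.00024989, -0.05544889,  0.01962923]), 'finger_force': 0.0, 'width': 1.0038322489394045}
```

View pics/top0.png

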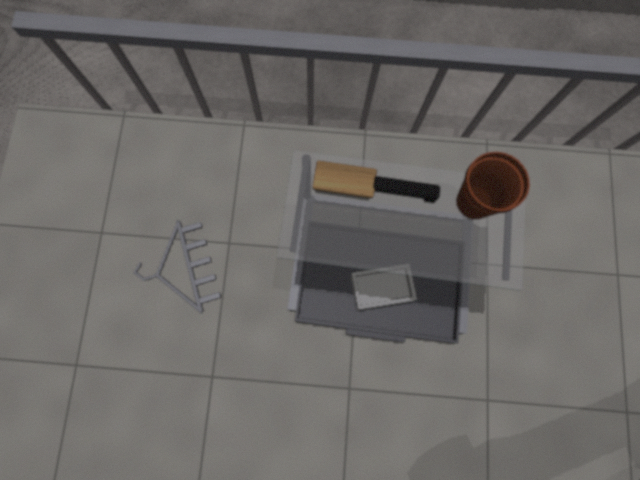

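View pics/side0.png

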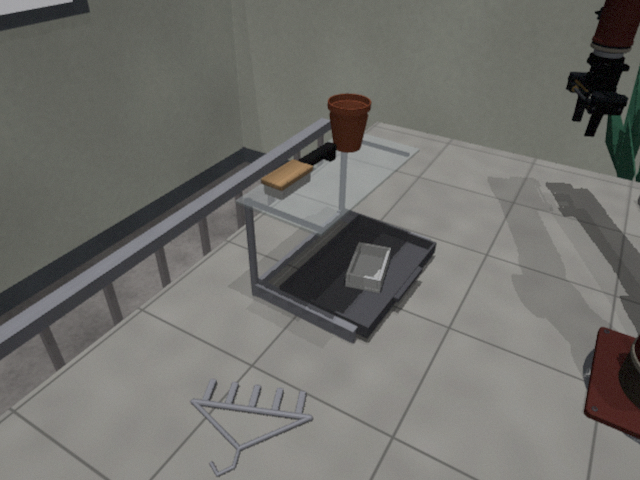

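```bash
cat > h.py <<'E'
from plant import *
import cv2,numpy as np
def cam(n):
    p=camera_params(n);return np.array(p["intrinsics"]),np.array(p["R"]),np.array(p["t"]).ravel()
def onplane(n,uv,z):
    K,R,t=cam(n);d=R.T@np.linalg.solve(K,[uv[0],uv[1],1]);c=-R.T@t
    return c+d*(z-c[2])/d[2]
def tri(a,b):
    A=[];
    P=[cam(n)[0]@np.c_[cam(n)[1],cam(n)[2]] for n in("top","side")]
    X=cv2.triangulatePoints(P[0],P[1],np.array(a,float).reshape(2,1),np.array(b,float).reshape(2,1)).ravel()
    return X[:3]/X[3]
def crop(n,name,x,y,w,h,s,im=None):
    im=snapshot(n)[:,:,::-1] if im is None else im
    c=cv2.resize(im[y:y+h,x:x+w],None,fx=s,fy=s,interpolation=cv2.INTER_CUBIC)
    c=cv2.convertScaleAbs(c,alpha=1.5)
    for i in range(0,w,20): cv2.putText(c,str(x+i),(i*s,8),0,.3,(0,255,255)); cv2.line(c,(i*s,8),(i*s,14),(0,255,255))
    for j in range(0,h,20): cv2.putText(c,str(y+j),(0,j*s+3),0,.3,(0,255,255)); cv2.line(c,(20,j*s),(26,j*s),(0,255,255))
    cv2.imwrite("pics/"+name,c)
E
python3 -c "
from h import *
crop('top','t1.png',270,140,260,200,3,cv2.imread('pics/top0.png'))
crop('side','s1.png',240,200,200,150,4,cv2.imread('pics/side0.png'))"
```

```text
(no output)
```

View pics/t1.png

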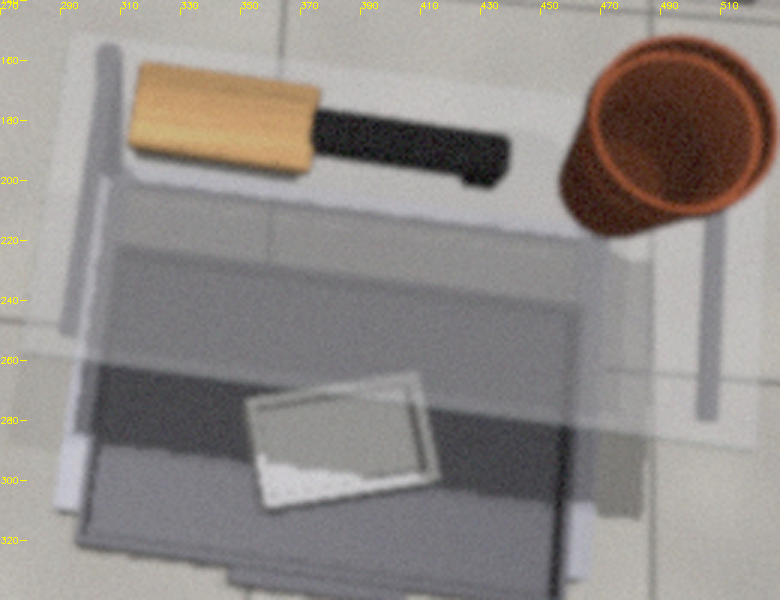

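View pics/s1.png

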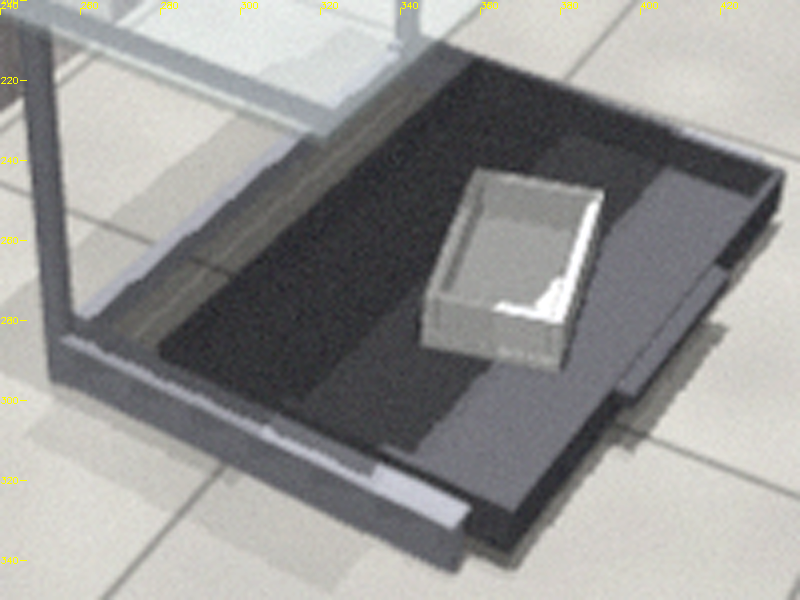

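```bash
python3 - <<'E'
from h import *
np.set_printoptions(precision=1,suppress=True)
T=[(352.3,273.3),(409,264.3),(416.7,300.7),(358.3,309.3)]
S=[(345.75,273.75),(358.75,242.5),(390.75,247.5),(380,280.5)]
for a,b in zip(T,S): print('dish',tri(a,b),onplane('top',a,52),onplane('side',b,52))
print('FL outer top',tri((295.7,321),(368,332)),onplane('top',(295.7,321),42),onplane('side',(369,331),42))
print('FR',onplane('top',(455,340),42),onplane('side',(435.5,242),42))
for n,uv in(('top',(308.3,221)),('top',(463.3,243.3)),('side',(280,287.5)),('side',(358,215))):print(n,onplane(n,uv,42),onplane(n,uv,17))
for uv in((262,-1),):pass
print('lip top corners',[onplane('top',u,42) for u in((346.5,330),(346.5,334),(404,342))],[onplane('side',u,42) for u in((423,266),(396,298))])
print('shelf',tri((270+0,258),(320,235)),[onplane('top',u,240) for u in((276,288),(521,289),(294,152),(526,160))],[onplane('side',u,240) for u in((320,235),(418,150),(238,198))])
print('pots',onplane('top',(478,208),244),'brush',onplane('top',(345,180),270))
E
```

```text
dish [602.4  50.5  49. ] [600.2  50.1  52. ] [602.4  54.   52. ]
dish [630.2 -64.6  48.4] [628.3 -64.3  52. ] [629.3 -59.9  52. ]
dish [557.3 -82.   51.4] [555.4 -82.4  52. ] [558.7 -80.8  52. ]
dish [530.5  34.   50.4] [528.6  33.6  52. ] [531.4  36.2  52. ]
FL outer top [497.4 157.4  27.3] [495.8 156.6  42. ] [492.4 167.5  42. ]
FR [ 484.8 -163.2   42. ] [ 482.3 -168.2   42. ]
top [705.3 149.   42. ] [712.1 149.7  17. ]
top [ 684.2 -177.9   42. ] [ 690.4 -185.8   17. ]
side [702.9 152.8  42. ] [719.5 129.9  17. ]
side [ 689.3 -176.    42. ] [ 705.4 -211.    17. ]
lip top corners [array([486.5,  53.7,  42. ]), array([478.7,  53.2,  42. ]), array([472.5, -61.9,  42. ])] [array([475.3, -68.3,  42. ]), array([485.1,  57.6,  42. ])]
shelf [582.6 199.6 248.1] [array([535.5, 185.6, 240. ]), array([ 566.5, -208.5,  240. ]), array([772.1, 178.2, 240. ]), array([ 790.9, -221.3,  240. ])] [array([588.8, 189.7, 240. ]), array([ 567.8, -205.6,  240. ]), array([779.5, 167.3, 240. ])]
pots [ 696.2 -137.5  244. ] brush [717.2  88.4 270. ]
```

Top view: the dish's rim corners are (352,273), (409,264), (417,301) and (358,309). The tray front runs (296,321)–(455,340), and its far edge (308,221)–(463,243). In the side view the dish's rim corners are (346,274), (359,243), (391,248) and (380,281).

The two views agree on the rim, at z≈50 against 52 expected. The tray yaw is about -0.05 and the dish yaw about +0.24. I'll move in now with the tool leaned 45° and grip the dish's right short wall.

Request:
drive_tool:
  moves:
    - {"travel": [0.0125, 0.025, 0], "claw": 1}
    - {"travel": [0.0125, 0.025, 0]}
    - {"travel": [0.0125, 0.025, 0]}
    - {"travel": [0.0125, 0.025, 0]}
    - {"travel": [0.0125, 0.025, 0]}
    - {"travel": [0.0125, 0.025, 0]}
    - {"travel": [0.0125, 0.025, 0]}
    - {"travel": [0.0125, 0.025, 0]}
    - {"travel": [0.0125, 0.025, 0]}
    - {"travel": [0.0125, 0.025, 0]}
    - {"travel": [0.0125, 0.025, 0]}
    - {"travel": [0.0125, 0.025, 0]}
    - {"travel": [0.0125, 0.025, 0]}
    - {"travel": [0.0125, 0.025, 0]}
    - {"travel": [0.0125, 0.025, 0]}
    - {"travel": [0.0125, 0.025, 0]}
    - {"travel": [0.0125, 0.025, 0]}
    - {"travel": [0.0125, 0.025, 0]}
    - {"travel": [0.0125, 0.025, 0]}
    - {"travel": [0, 0, 0]}

```text
schema error: expected keys rot, travel, claw
```

Request:
drive_tool:
  moves:
    - {"rot": [0, 0, -0.063]}
    - {"rot": [0, 0, -0.063]}
    - {"rot": [0.0156, -0.0635, 0]}
    - {"rot": [0.0156, -0.0635, 0]}
    - {"rot": [0.0156, -0.0635, 0]}
    - {"rot": [0.0156, -0.0635, 0]}
    - {"rot": [0.0156, -0.0635, 0]}
    - {"rot": [0.0156, -0.0635, 0]}
    - {"rot": [0.0156, -0.0635, 0]}
    - {"rot": [0.0156, -0.0635, 0]}
    - {"travel": [0, 0, 0]}
    - {"travel": [0, 0, 0]}

```text
schema error: expected keys rot, travel, claw
```

```bash
python3 - <<'E'
import plant;print([k for k in dir(plant) if k[0]!='_'], getattr(plant,'grip_point_offset',None))
from scipy.spatial.transform import Rotation as R
s=plant.state();q=s['eef_rot'];print(s['tool_pos'],s['joint_pos'].round(2),s['ft_force'].round(1));print(R.from_quat([*q[1:],q[0]]).as_matrix().round(3))
E
```

```text
['MotionError', 'camera_params', 'grip_point_offset', 'hand_in', 'snapshot', 'state'] 18.700000000000003
[ 270.63303835 -590.51446947  221.73471214] [ 1.04  0.33  0.04  1.47 -0.01  1.34 -0.06] [-1.  -0.5 -0.3]
[[ 0.909  0.417 -0.001]
 [ 0.417 -0.909  0.001]
 [-0.    -0.001 -1.   ]]
```

Request:
drive_tool:
  moves:
    - {"rot": [0, 0, 0], "travel": [0.0125, 0.025, 0], "claw": 1}
    - {"rot": [0, 0, 0], "travel": [0.0125, 0.025, 0], "claw": 1}
    - {"rot": [0, 0, 0], "travel": [0.0125, 0.025, 0], "claw": 1}
    - {"rot": [0, 0, 0], "travel": [0.0125, 0.025, 0], "claw": 1}
    - {"rot": [0, 0, 0], "travel": [0.0125, 0.025, 0], "claw": 1}
    - {"rot": [0, 0, 0], "travel": [0.0125, 0.025, 0], "claw": 1}
    - {"rot": [0, 0, 0], "travel": [0.0125, 0.025, 0], "claw": 1}
    - {"rot": [0, 0, 0], "travel": [0.0125, 0.025, 0], "claw": 1}
    - {"rot": [0, 0, 0], "travel": [0.0125, 0.025, 0], "claw": 1}
    - {"rot": [0, 0, 0], "travel": [0.0125, 0.025, 0], "claw": 1}
    - {"rot": [0, 0, 0], "travel": [0.0125, 0.025, 0], "claw": 1}
    - {"rot": [0, 0, 0], "travel": [0.0125, 0.025, 0], "claw": 1}
    - {"rot": [0, 0, 0], "travel": [0.0125, 0.025, 0], "claw": 1}
    - {"rot": [0, 0, 0], "travel": [0.0125, 0.025, 0], "claw": 1}
    - {"rot": [0, 0, 0], "travel": [0.0125, 0.025, 0], "claw": 1}
    - {"rot": [0, 0, 0], "travel": [0.0125, 0.025, 0], "claw": 1}
    - {"rot": [0, 0, 0], "travel": [0.0125, 0.025, 0], "claw": 1}
    - {"rot": [0, 0, 0], "travel": [0.0125, 0.025, 0], "claw": 1}
    - {"rot": [0, 0, 0], "travel": [0.0125, 0.025, 0], "claw": 1}
    - {"rot": [0, 0, 0], "travel": [0, 0, 0], "claw": 1}

```text
time: 2.1
tool_pos: [509.5, -111.6, 222.3]
eef_rot: [-0.001, 0.976, 0.216, 0.0]
ft_force: [-0.2, -0.3, 0.2]
width: 1.001
finger_force: 0.0
```

Request:
drive_tool:
  moves:
    - {"rot": [0, 0, -0.063], "travel": [0, 0, 0], "claw": 1}
    - {"rot": [0, 0, -0.063], "travel": [0, 0, 0], "claw": 1}
    - {"rot": [0.0156, -0.0635, 0], "travel": [0, 0, 0], "claw": 1}
    - {"rot": [0.0156, -0.0635, 0], "travel": [0, 0, 0], "claw": 1}
    - {"rot": [0.0156, -0.0635, 0], "travel": [0, 0, 0], "claw": 1}
    - {"rot": [0.0156, -0.0635, 0], "travel": [0, 0, 0], "claw": 1}
    - {"rot": [0.0156, -0.0635, 0], "travel": [0, 0, 0], "claw": 1}
    - {"rot": [0.0156, -0.0635, 0], "travel": [0, 0, 0], "claw": 1}
    - {"rot": [0.0156, -0.0635, 0], "travel": [0, 0, 0], "claw": 1}
    - {"rot": [0.0156, -0.0635, 0], "travel": [0, 0, 0], "claw": 1}
    - {"rot": [0, 0, 0], "travel": [0, 0, 0], "claw": 1}
    - {"rot": [0, 0, 0], "travel": [0, 0, 0], "claw": 1}

```text
time: 3.3
tool_pos: [508.0, -115.8, 222.4]
eef_rot: [-0.046, 0.918, 0.111, 0.378]
ft_force: [-0.4, 0.4, -0.8]
width: 0.997
finger_force: 0.0
```

```bash
cat > st.py <<'E'
import plant
from scipy.spatial.transform import Rotation as R
s=plant.state();q=s['eef_rot'];print(s['time'],s['tool_pos'].round(1),s['joint_pos'].round(2),s['ft_force'].round(1),s['width'],s['finger_force']);print(R.from_quat([*q[1:],q[0]]).as_matrix().round(3))
E
python3 st.py
```

```text
3.3 [ 508.  -115.8  222.4] [ 0.48 -0.3  -0.01  2.34 -0.87  0.65 -0.27] [-0.4  0.4 -0.8] 0.997087722948074 0.0
[[ 0.689  0.238  0.684]
 [ 0.168 -0.971  0.168]
 [ 0.705 -0.001 -0.709]]
```

Request:
drive_tool:
  moves:
    - {"rot": [0, 0, 0], "travel": [0.002, 0.006, -0.02], "claw": 1}
    - {"rot": [0, 0, 0], "travel": [0.002, 0.006, -0.02], "claw": 1}
    - {"rot": [0, 0, 0], "travel": [0.002, 0.006, -0.02], "claw": 1}
    - {"rot": [0, 0, 0], "travel": [0.002, 0.006, -0.02], "claw": 1}
    - {"rot": [0, 0, 0], "travel": [0.002, 0.005, -0.023], "claw": 1}
    - {"rot": [0, 0, 0], "travel": [0, 0, 0], "claw": 1}
    - {"rot": [0, 0, 0], "travel": [0, 0, 0], "claw": 1}

```text
time: 4.0
tool_pos: [513.3, -100.9, 167.6]
eef_rot: [-0.04, 0.918, 0.114, 0.378]
ft_force: [-0.1, 0.8, 0.0]
width: 1.003
finger_force: 0.0
```

```bash
python3 st.py
```

```text
4.0 [ 513.3 -100.9  167.6] [ 0.91 -0.22 -0.45  2.39 -1.16  0.6   0.  ] [-0.1  0.8  0. ] 1.0027086160852485 0.0
[[ 0.688  0.239  0.685]
 [ 0.179 -0.971  0.159]
 [ 0.703  0.013 -0.711]]
```

Request:
drive_tool:
  moves:
    - {"rot": [0, 0, 0], "travel": [0.016, 0.01, 0], "claw": 1}
    - {"rot": [0, 0, 0], "travel": [0.016, 0.01, -0.01], "claw": 1}
    - {"rot": [0, 0, 0], "travel": [0, 0, -0.016], "claw": 1}
    - {"rot": [0, 0, 0], "travel": [0, 0, -0.016], "claw": 1}
    - {"rot": [0, 0, 0], "travel": [0, 0, -0.016], "claw": 1}
    - {"rot": [0, 0, 0], "travel": [0, 0, -0.016], "claw": 1}
    - {"rot": [0, 0, 0], "travel": [0, 0, 0], "claw": 1}
    - {"rot": [0, 0, 0], "travel": [0, 0, 0], "claw": 1}

```text
time: 4.8
tool_pos: [543.9, -81.2, 108.3]
eef_rot: [-0.038, 0.919, 0.115, 0.375]
ft_force: [-0.9, -0.3, 0.0]
width: 1.005
finger_force: 0.0
```

```bash
python3 st.py
```

```text
4.8 [543.9 -81.2 108.3] [ 1.19 -0.04 -0.85  2.4  -1.4   0.42  0.24] [-0.9 -0.3  0. ] 1.005289200984965 0.0
[[ 0.692  0.241  0.681]
 [ 0.183 -0.971  0.157]
 [ 0.698  0.016 -0.716]]
```

Request:
drive_tool:
  moves:
    - {"rot": [0, 0, 0], "travel": [0.014, 0.0035, -0.012], "claw": 1}
    - {"rot": [0, 0, 0], "travel": [0.014, 0.0035, -0.012], "claw": 1}
    - {"rot": [0, 0, 0], "travel": [0.014, 0.0035, -0.012], "claw": 1}
    - {"rot": [0, 0, 0], "travel": [0.014, 0.0035, -0.012], "claw": 1}
    - {"rot": [0, 0, 0], "travel": [0, 0, -0.01], "claw": 1}
    - {"rot": [0, 0, 0], "travel": [0, 0, 0], "claw": 1}
    - {"rot": [0, 0, 0], "travel": [0, 0, 0], "claw": 1}

```text
time: 5.5
tool_pos: [598.6, -70.3, 57.0]
eef_rot: [-0.041, 0.921, 0.118, 0.368]
ft_force: [-0.8, -0.6, -0.2]
width: 0.998
finger_force: 0.0
```

```bash
python3 st.py; python3 -c "
from h import *
a=cv2.resize(snapshot('top')[140:350,270:530,::-1],None,fx=1.5,fy=1.5);b=snapshot('side')[130:350,220:480,::-1]
b=cv2.resize(b,None,fx=1.5,fy=1.5);h=max(a.shape[0],b.shape[0])
a=cv2.copyMakeBorder(a,0,h-a.shape[0],0,0,0);cv2.imwrite('pics/c2.png',cv2.convertScaleAbs(np.hstack([a,b]),alpha=1.4))"
```

```text
5.5 [598.6 -70.3  57. ] [ 1.27  0.32 -1.08  2.31 -1.5   0.09  0.46] [-0.8 -0.6 -0.2] 0.9981346356620717 0.0
[[ 0.701  0.249  0.668]
 [ 0.188 -0.969  0.163]
 [ 0.688  0.011 -0.726]]
```

View pics/c2.png

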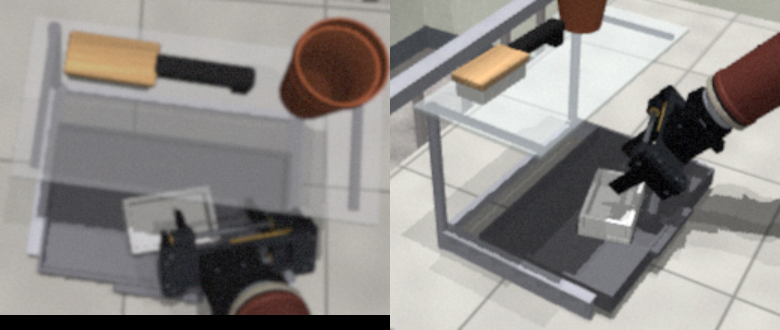

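The picture shows the open fingers straddling the dish's right wall, at about (200,225) left and (625,185) right in the composite, well clear of the shelf. Joints 5 and 6 are close to their limits, though, so I'll fit the arm's kinematics to the poses recorded so far and choose a feasible lean.

```bash
cat > fit.py <<'E'
import numpy as np, itertools
from scipy.optimize import least_squares
from scipy.spatial.transform import Rotation as R
D=[([1.04181773,.33386999,.03985091,1.46617054,-.0133548,1.34330897,-.05849706],[270.6,-590.5,221.7],[[.909,.417,-.001],[.417,-.909,.001],[0,-.001,-1]]),
([.48,-.3,-.01,2.34,-.87,.65,-.27],[508,-115.8,222.4],[[.689,.238,.684],[.168,-.971,.168],[.705,-.001,-.709]]),
([.91,-.22,-.45,2.39,-1.16,.6,0],[513.3,-100.9,167.6],[[.688,.239,.685],[.179,-.971,.159],[.703,.013,-.711]]),
([1.19,-.04,-.85,2.4,-1.4,.42,.24],[543.9,-81.2,108.3],[[.692,.241,.681],[.183,-.971,.157],[.698,.016,-.716]]),
([1.27,.32,-1.08,2.31,-1.5,.09,.46],[598.6,-70.3,57],[[.701,.249,.668],[.188,-.969,.163],[.688,.011,-.726]])]
def fk(q,p,s):
    b,d1,L1,L2,Lt,o7,a,c,e=p; q=np.array(q)*s
    z=lambda t:R.from_euler('z',t); y=lambda t:R.from_euler('y',t)
    r=z(b+q[0])*y(q[1]); x=np.array([0,0,d1])
    r=r*z(q[2]); x=x+r.apply([a,0,L1]); r=r*y(q[3]); x=x+r.apply([c,0,0]); r=r*z(q[4]); x=x+r.apply([0,0,L2]); r=r*y(q[5])
    x=x+r.apply([e,0,Lt]); r=r*z(o7+q[6]); return x,r.as_matrix(),r
def solve():
    best=None
    for s in itertools.product([1,-1],repeat=4):
        S=np.array([s[0],1,s[1],1,s[2],1,s[3]])
        for b in(-2.18,-.1):
          for o in (0,1.57,3.14,-1.57):
            f=lambda p:np.concatenate([np.r_[(fk(q,p,S)[0]-x)/3,(fk(q,p,S)[1]-np.array(m)).ravel()*100] for q,x,m in D])
            w=least_squares(f,[b,350,400,400,200,o,0,0,0],loss='soft_l1')
            if best is None or w.cost<best[0]: best=(w.cost,w.x,S)
    return best
if __name__=="__main__":
    c,p,S=solve(); print(c,p.round(2),S)
    for q,x,m in D: print((fk(q,p,S)[0]-x).round(1),abs(fk(q,p,S)[1]-m).max().round(3))
    np.savez('fk.npz',p=p,S=S)
E
python3 fit.py
```

```text
19.13049883703125 [691.14 218.93 466.54 491.66 312.75   1.56  26.45   5.26 -10.72] [-1  1 -1  1 -1  1 -1]
[39.2  1.3 -0.1] 0.0
[-2.3  6.1  3.2] 0.009
[ 5.  -1.8  1.2] 0.009
[ 0.7  0.1 -5.5] 0.003
[-2.6  0.4 -0.5] 0.006
```

```bash
cat > ik.py <<'E'
import numpy as np
from scipy.optimize import least_squares
from scipy.spatial.transform import Rotation as R
from fit import D
S=np.array([-1,1,-1,1,-1,1,-1]); AX='zyzyzyz'
lo=np.array([-2.58,-.38,-1.3,.25,-1.5,.08,-2.65]);hi=np.array([2.58,2.09,1.39,2.4,4.64,2.09,2.65])
def frames(q):
    r=R.identity();o=[]
    for i in range(7):
        r=r*R.from_euler(AX[i],q[i]*S[i]+(np.pi/2 if i==6 else 0)); o.append(r)
    return o
# unknown link vectors: after base(z), after j2(y), j3(xyz), j4(xyz), j5(yz), j6(xyz)
def cols(q):
    f=[r.as_matrix() for r in frames(q)]
    return np.c_[[0,0,1],f[1][:,1],f[2],f[3][:,:2],f[4][:,1:],f[5]]
A=np.vstack([cols(q) for q,_,_ in D]);B=np.concatenate([x for _,x,_ in D])
n=A.shape[1];L0=np.array([300,0,0,0,400,0,0,0,400,0,0,300.])
def fitL(extra=()):
    AA=np.vstack([A]+[cols(q) for q,_ in extra]);BB=np.concatenate([B]+[x for _,x in extra])
    W=0.03*np.ones(n); W[[0,4,8,11]]=.003
    return np.linalg.lstsq(np.vstack([AA,np.diag(W)]),np.r_[BB,W*L0],rcond=None)[0]
V=fitL()
def fk(q): return cols(q)@V,frames(q)[-1]
def ik(x,r,q0,wn=.02):
    def f(q):
        p,o=fk(q);return np.r_[(p-x)/5,(o*r.inv()).as_rotvec()*40,wn*(q-q0)]
    w=least_squares(f,np.clip(q0,lo+.001,hi-.001),bounds=(lo,hi));p,o=fk(w.x)
    return w.x,np.linalg.norm(p-x),np.linalg.norm((o*r.inv()).as_rotvec())
def tool(yaw,lean,flip):  # tool y along -(dish y) unless flip
    x=R.from_euler('z',yaw)*R.from_euler('y',-lean)*R.from_euler('x',np.pi)
    return x*R.from_euler('z',np.pi) if flip else x
E
python3 - <<'E'
from ik import *
np.set_printoptions(precision=2,suppress=True)
print(V.round(0))
for q,x,m in D: print(fk(q)[0]-x)
q0=np.array(D[-1][0])
rng=np.random.default_rng(0)
for lean in(.5,.65,.8):
  for flip in(0,1):
    for nm,x,yaw in(('grasp',[600,-68,36],.24),('final',[670,35,36],-.05),('lip',[462,-5,40],-.05),('lipend',[550,-8,40],-.05)):
      best=None
      for k in range(14):
        s=q0 if k==0 else rng.uniform(lo,hi)
        r=ik(np.array(x),tool(yaw,lean,flip),s,.002)
        c=r[1]+r[2]*100
        if best is None or c<best[0]: best=(c,r)
      print(lean,flip,nm,best[0].round(1),best[1][0])
E
```

```text
[260. -18.  -0. -14. 481.   7. -14.   0. 506.   0.   0. 372.]
[-0.04 -0.04  0.03]
[-0.81  0.71 -1.12]
[ 2.06 -1.73  2.59]
[-1.5   1.7  -1.41]
[ 0.18 -0.54 -0.08]
0.5 0 grasp 0.0 [ 0.89  0.28 -0.79  2.15  0.03  0.32 -1.2 ]
0.5 0 final 0.0 [-0.05  0.29 -0.15  2.05  0.46  0.34 -2.2 ]
0.5 0 lip 14.5 [ 1.24 -0.16 -1.3   2.4  -0.26  0.37 -1.48]
0.5 0 lipend 0.0 [ 1.13  0.25 -1.3   2.29  0.89  0.41 -2.48]
0.5 1 grasp 0.0 [ 0.95  0.3  -0.86  2.15  0.11  0.33  1.88]
0.5 1 final 0.0 [ 0.06  0.3  -0.27  2.05  0.55  0.36  0.87]
0.5 1 lip 14.5 [ 1.24 -0.16 -1.3   2.4  -0.26  0.37  1.66]
0.5 1 lipend 0.0 [ 0.49  0.09 -0.62  2.3   0.47  0.3   0.98]
0.65 0 grasp 0.0 [-0.85  0.43  1.17  2.32  4.64  0.63  0.26]
0.65 0 final 0.0 [-0.97  0.39  0.87  2.21 -1.27  0.12 -0.64]
0.65 0 lip 38.6 [ 1.22 -0.15 -1.3   2.4  -0.16  0.33 -1.6 ]
0.65 0 lipend 5.8 [ 0.35  0.06 -0.47  2.4   0.96  0.13 -2.65]
0.65 1 grasp 0.0 [ 1.15  0.34 -1.02  2.25  0.02  0.12  2.04]
0.65 1 final 0.0 [-0.14  0.27 -0.07  2.17  1.21  0.18  0.17]
0.65 1 lip 38.6 [ 1.22 -0.15 -1.3   2.4  -0.16  0.33  1.55]
0.65 1 lipend 0.9 [ 1.14  0.2  -1.3   2.4   1.48  0.28  0.05]
0.8 0 grasp 0.0 [-0.47  0.29  0.76  2.4   4.27  0.57  0.74]
0.8 0 final 0.0 [-1.35  1.03  1.39  2.32  4.1   0.69 -0.17]
0.8 0 lip 62.8 [ 1.18 -0.12 -1.3   2.4   0.07  0.29 -1.85]
0.8 0 lipend 27.4 [ 0.79  0.07 -0.86  2.4   1.02  0.08 -2.65]
0.8 1 grasp 0.0 [ 1.42  0.56 -1.27  2.33  2.35  0.12 -0.11]
0.8 1 final 0.0 [-0.65  0.31  0.45  2.3   2.69  0.22 -1.42]
0.8 1 lip 62.8 [ 1.18 -0.12 -1.3   2.4   0.07  0.29  1.29]
0.8 1 lipend 25.2 [ 1.11  0.25 -1.3   2.4   1.68  0.34 -0.13]
```

```bash
python3 - <<'E'
from ik import *
import plant
np.set_printoptions(precision=2,suppress=True)
for lean in (.55,.62,.68):
  q=plant.state()['joint_pos'];print('lean',lean)
  way=[([598,-70,57],.24,.76),([598,-70,57],.24,lean),([598,-68,36],.24,lean),([610,-40,36],.24,lean),([630,-10,36],.1,lean),([645,15,36],-.05,lean),([662,27,36],-.05,lean)]
  for a,b in zip(way,way[1:]):
    for t in np.linspace(.1,1,10):
      x=np.array(a[0])*(1-t)+np.array(b[0])*t; y=a[1]*(1-t)+b[1]*t; l=a[2]*(1-t)+b[2]*t
      q,e,o=ik(x,tool(y,l,0),q,.3)
    print(x,q,round(e,1),round(o,3))
E
```

```text
lean 0.55
[598. -70.  57.] [ 0.53  0.16 -0.37  2.2  -0.5   0.32 -0.72] 0.0 0.0
[598. -68.  36.] [ 0.53  0.21 -0.39  2.21 -0.53  0.27 -0.68] 0.0 0.0
[610. -40.  36.] [ 0.42  0.21 -0.34  2.2  -0.45  0.25 -0.82] 0.0 0.0
[630. -10.  36.] [-0.02  0.21 -0.02  2.19 -0.16  0.2  -1.35] 0.0 0.0
[645.  15.  36.] [-0.5   0.24  0.37  2.17  0.1   0.2  -1.87] 0.0 0.0
[662.  27.  36.] [-0.51  0.27  0.37  2.13  0.1   0.22 -1.89] 0.0 0.0
lean 0.62
[598. -70.  57.] [ 0.67  0.17 -0.5   2.24 -0.76  0.25 -0.44] 0.0 0.0
[598. -68.  36.] [ 0.71  0.22 -0.54  2.25 -0.81  0.19 -0.37] 0.0 0.0
[610. -40.  36.] [ 0.57  0.22 -0.48  2.24 -0.75  0.16 -0.49] 0.0 0.0
[630. -10.  36.] [-0.05  0.2   0.02  2.25 -0.53  0.09 -0.99] 0.0 0.0
[645.  15.  36.] [-0.79  0.27  0.68  2.24 -0.46  0.09 -1.35] 0.0 0.0
[662.  27.  36.] [-0.8   0.31  0.68  2.2  -0.47  0.1  -1.37] 0.0 0.0
lean 0.68
[598. -70.  57.] [ 0.87  0.19 -0.68  2.27 -1.04  0.2  -0.11] 0.0 0.0
[598. -68.  36.] [ 0.94  0.27 -0.77  2.28 -1.13  0.13  0.  ] 0.0 0.0
[610. -40.  36.] [ 0.84  0.27 -0.75  2.27 -1.12  0.08 -0.06] 0.0 0.0
[630. -10.  36.] [-0.19  0.2   0.17  2.28 -1.5   0.08 -0.03] 1.2 0.021
[645.  15.  36.] [-0.95  0.31  0.85  2.27 -1.5   0.08 -0.35] 1.1 0.019
[662.  27.  36.] [-0.94  0.35  0.83  2.24 -1.5   0.08 -0.38] 0.7 0.012
```

Request:
drive_tool:
  moves:
    - {"rot": [-0.013, 0.051, 0], "travel": [0, 0, 0], "claw": 1}
    - {"rot": [-0.013, 0.051, 0], "travel": [0, 0, 0], "claw": 1}
    - {"rot": [0, 0, 0], "travel": [-0.007, 0, 0], "claw": 1}
    - {"rot": [0, 0, 0], "travel": [-0.007, -0.001, -0.007], "claw": 1}
    - {"rot": [0, 0, 0], "travel": [0, 0, -0.007], "claw": 1}
    - {"rot": [0, 0, 0], "travel": [0, 0, -0.008], "claw": 1}
    - {"rot": [0, 0, 0], "travel": [0, 0, 0], "claw": 1}
    - {"rot": [0, 0, 0], "travel": [0, 0, 0], "claw": 1}

```text
time: 6.4
tool_pos: [590.7, -67.3, 32.0]
eef_rot: [-0.043, 0.929, 0.122, 0.346]
ft_force: [10.8, 6.0, 19.6]
width: 0.998
finger_force: 17.4
```

```bash
python3 st.py
```

```text
6.4 [590.7 -67.3  32. ] [ 1.11  0.31 -0.93  2.31 -1.47  0.1   0.42] [10.8  6.  19.6] 0.9983874798196642 17.36381054855883
[[ 0.73   0.258  0.633]
 [ 0.198 -0.966  0.165]
 [ 0.654  0.005 -0.756]]
```

Request:
drive_tool:
  moves:
    - {"rot": [0, 0, 0], "travel": [0, 0, 0.006], "claw": 1}
    - {"rot": [0, 0, 0], "travel": [0, 0, 0.004], "claw": 1}
    - {"rot": [-0.017, 0.068, 0], "travel": [0, 0, 0], "claw": 1}
    - {"rot": [0, 0, 0], "travel": [0, 0, 0], "claw": 1}
    - {"rot": [0, 0, 0], "travel": [0, 0, 0], "claw": 1}

```text
time: 6.9
tool_pos: [586.5, -65.0, 34.4]
eef_rot: [-0.044, 0.936, 0.126, 0.327]
ft_force: [-0.6, 0.1, -0.7]
width: 0.998
finger_force: 0.0
```

```bash
python3 st.py;  python3 -c "
from h import *
a=cv2.resize(snapshot('top')[230:350,320:500,::-1],None,fx=2.2,fy=2.2);b=snapshot('side')[200:320,300:460,::-1]
b=cv2.resize(b,None,fx=2.2,fy=2.2);cv2.imwrite('pics/c3.png',cv2.convertScaleAbs(np.hstack([a,b]),alpha=1.4))"
```

```text
6.9 [586.5 -65.   34.4] [ 0.89  0.23 -0.7   2.3  -1.2   0.18  0.09] [-0.6  0.1 -0.7] 0.9977204320189345 0.0
[[ 0.754  0.265  0.6  ]
 [ 0.207 -0.964  0.165]
 [ 0.623 -0.    -0.782]]
```

View pics/c3.png

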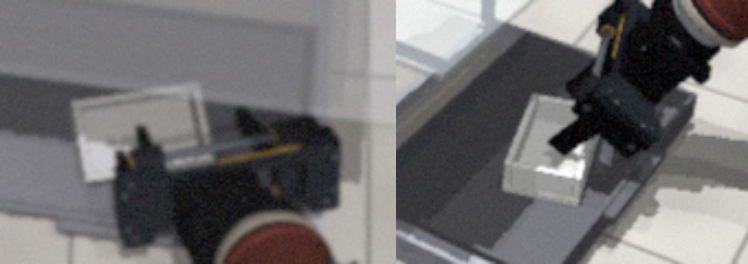

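Request:
drive_tool:
  squeeze: 12
  moves:
    - {"rot": [0, 0, 0], "travel": [0.001, -0.007, 0], "claw": 1}
    - {"rot": [0, 0, 0], "travel": [0, 0, 0], "claw": 0.5}
    - {"rot": [0, 0, 0], "travel": [0, 0, 0], "claw": 0.2}
    - {"rot": [0, 0, 0], "travel": [0, 0, 0], "claw": 0}
    - {"rot": [0, 0, 0], "travel": [0, 0, 0], "claw": 0}
    - {"rot": [0, 0, 0], "travel": [0, 0, 0], "claw": 0}
    - {"rot": [0, 0, 0], "travel": [0, 0, 0], "claw": 0}
    - {"rot": [0, 0, 0], "travel": [0, 0, 0], "claw": 0}
    - {"rot": [0, 0, 0], "travel": [0, 0, 0], "claw": 0}

```text
time: 7.9
tool_pos: [587.7, -72.5, 34.1]
eef_rot: [-0.045, 0.936, 0.125, 0.326]
ft_force: [-0.5, -0.1, 0.9]
width: 0.359
finger_force: 0.0
```

```bash
python3 st.py
```

```text
7.9 [587.7 -72.5  34.1] [ 0.88  0.24 -0.68  2.29 -1.18  0.19  0.08] [-0.5 -0.1  0.9] 0.3593392238005953 0.0
[[ 0.756  0.263  0.599]
 [ 0.204 -0.965  0.165]
 [ 0.622 -0.002 -0.783]]
```

Still closing.

Request:
drive_tool:
  squeeze: 20
  moves:
    - {"rot": [0, 0, 0], "travel": [0, 0, 0], "claw": 0}
    - {"rot": [0, 0, 0], "travel": [0, 0, 0], "claw": 0}
    - {"rot": [0, 0, 0], "travel": [0, 0, 0], "claw": 0}
    - {"rot": [0, 0, 0], "travel": [0, 0, 0], "claw": 0}
    - {"rot": [0, 0, 0], "travel": [0, 0, 0], "claw": 0}
    - {"rot": [0, 0, 0], "travel": [0, 0, 0], "claw": 0}
    - {"rot": [0, 0, 0], "travel": [0, 0, 0], "claw": 0}
    - {"rot": [0, 0, 0], "travel": [0, 0, 0], "claw": 0}

```text
time: 8.7
tool_pos: [587.7, -72.6, 34.1]
eef_rot: [-0.045, 0.936, 0.125, 0.326]
ft_force: [0.5, 0.1, -0.2]
width: 0.087
finger_force: 20.0
```

```bash
python3 st.py
```

```text
8.7 [587.7 -72.6  34.1] [ 0.88  0.24 -0.68  2.29 -1.18  0.19  0.08] [ 0.5  0.1 -0.2] 0.08722978579289814 19.97458336983982
[[ 0.756  0.262  0.599]
 [ 0.204 -0.965  0.165]
 [ 0.622 -0.002 -0.783]]
```

```bash
python3 - <<'E'
from h import *
g=cv2.GaussianBlur(cv2.cvtColor(cv2.imread('pics/top0.png'),cv2.COLOR_BGR2GRAY),(0,0),1).astype(float)
def sub(v):
    i=int(np.argmax(v));
    if 0<i<len(v)-1:
        a,b,c=v[i-1:i+2];return i+.5*(a-c)/(a-2*b+c)
    return i
def hedge(us,f,w,sgn,z,nm):
    P=[]
    for u in us:
        r0=int(round(f(u)))-w; d=np.gradient(g[r0-1:r0+2*w+2,u])[1:-1]*sgn
        P.append(onplane('top',(u,r0+sub(d)),z)[:2])
    P=np.array(P); c=np.polyfit(P[:,1],P[:,0],1);
    for _ in range(3):
        e=abs(P[:,0]-np.polyval(c,P[:,1])); k=e<2.5; c=np.polyfit(P[k,1],P[k,0],1)
    print(nm,'yaw',-np.arctan(c[0]),'x at y=0',c[1],'n',k.sum(),len(k),'rms',e[k].std())
fr=lambda u:321+(u-296)*19.5/159.5
hedge([*range(302,342),*range(410,452)],fr,5,1,42,'front')
fa=lambda u:221.5+(u-308)*22/155
hedge(range(318,455),fa,5,1,42,'far+'); hedge(range(318,455),fa,5,-1,42,'far-')
hedge(range(350,400),lambda u:333+(u-346)*.135,4,1,42,'lip')
fs=lambda u:199+(u-310)*20/160
hedge(range(315,455),fs,6,-1,42,'rear-')
E
```

```text
front yaw -0.051688502626462414 x at y=0 483.78922994303383 n 82 82 rms 0.2799113356881634
far+ yaw -0.05014036931215406 x at y=0 686.4085873058898 n 136 137 rms 0.5849655591157913
far- yaw -0.05387522821250437 x at y=0 697.9977846248296 n 137 137 rms 0.35235300054246477
lip yaw -0.05092867991469207 x at y=0 472.3384112707244 n 50 50 rms 0.2942565629116125
rear- yaw -0.05285420326499182 x at y=0 746.377868835542 n 140 140 rms 0.27284887300918587
```

Request:
drive_tool:
  moves:
    - {"rot": [0, 0, -0.0105], "travel": [0.0025, 0.004, 0], "claw": 0}
    - {"rot": [0, 0, -0.0105], "travel": [0.0025, 0.004, 0], "claw": 0}
    - {"rot": [0, 0, -0.0105], "travel": [0.0025, 0.004, 0], "claw": 0}
    - {"rot": [0, 0, -0.0105], "travel": [0.0025, 0.004, 0], "claw": 0}
    - {"rot": [0, 0, -0.0105], "travel": [0.0025, 0.004, 0], "claw": 0}
    - {"rot": [0, 0, -0.0105], "travel": [0.0025, 0.004, 0], "claw": 0}
    - {"rot": [0, 0, -0.0105], "travel": [0.0025, 0.004, 0], "claw": 0}
    - {"rot": [0, 0, -0.0105], "travel": [0.0025, 0.004, 0], "claw": 0}
    - {"rot": [0, 0, -0.0105], "travel": [0.0025, 0.004, 0], "claw": 0}
    - {"rot": [0, 0, -0.0105], "travel": [0.0025, 0.004, 0], "claw": 0}
    - {"rot": [0, 0, -0.0105], "travel": [0.0025, 0.004, 0], "claw": 0}
    - {"rot": [0, 0, -0.0105], "travel": [0.0025, 0.004, 0], "claw": 0}
    - {"rot": [0, 0, -0.0105], "travel": [0.0025, 0.004, 0], "claw": 0}
    - {"rot": [0, 0, -0.0105], "travel": [0.0025, 0.004, 0], "claw": 0}
    - {"rot": [0, 0, -0.0105], "travel": [0.0025, 0.004, 0], "claw": 0}
    - {"rot": [0, 0, -0.0105], "travel": [0.0025, 0.004, 0], "claw": 0}
    - {"rot": [0, 0, -0.0105], "travel": [0.0025, 0.004, 0], "claw": 0}
    - {"rot": [0, 0, -0.0105], "travel": [0.0025, 0.004, 0], "claw": 0}
    - {"rot": [0, 0, 0], "travel": [0, 0, 0], "claw": 0}
    - {"rot": [0, 0, 0], "travel": [0, 0, 0], "claw": 0}

```text
time: 10.7
tool_pos: [633.1, -0.6, 40.4]
eef_rot: [0.0, 0.946, -0.007, 0.323]
ft_force: [0.8, -0.6, -2.1]
width: 0.079
finger_force: 20.0
```

```bash
python3 st.py
```

```text
10.7 [ 6.331e+02 -6.000e-01  4.040e+01] [-0.84  0.23  0.8   2.31 -1.48  0.09 -0.25] [ 0.8 -0.6 -2.1] 0.07900640463374341 19.99769582413137
[[ 0.791 -0.014  0.612]
 [-0.013 -1.    -0.005]
 [ 0.612 -0.004 -0.791]]
```

Request:
drive_tool:
  moves:
    - {"rot": [0, 0.02, 0], "travel": [0, 0, 0], "claw": 0}
    - {"rot": [0, 0.02, 0], "travel": [0, 0, 0], "claw": 0}
    - {"rot": [0, 0, -0.0125], "travel": [0, 0.004, 0], "claw": 0}
    - {"rot": [0, 0, -0.0125], "travel": [0, 0.004, 0], "claw": 0}
    - {"rot": [0, 0, 0], "travel": [0, 0.004, -0.002], "claw": 0}
    - {"rot": [0, 0, 0], "travel": [0, 0.004, -0.002], "claw": 0}
    - {"rot": [0, 0, 0], "travel": [0, 0, 0], "claw": 0}

```text
time: 11.4
tool_pos: [634.1, 14.8, 36.6]
eef_rot: [0.005, 0.954, -0.026, 0.298]
ft_force: [0.7, -0.1, -2.8]
width: 0.083
finger_force: 20.0
```

```bash
python3 st.py
```

```text
11.4 [634.1  14.8  36.6] [-1.11  0.35  1.07  2.27 -1.17  0.2  -0.69] [ 0.7 -0.1 -2.8] 0.08314185854521693 19.99960885994369
[[ 0.821 -0.052  0.568]
 [-0.046 -0.999 -0.025]
 [ 0.569 -0.006 -0.822]]
```

Request:
drive_tool:
  squeeze: 12
  moves:
    - {"rot": [0, 0, 0], "travel": [0, 0.002, -0.002], "claw": 0}
    - {"rot": [0, 0, 0], "travel": [0, 0.002, -0.001], "claw": 0}
    - {"rot": [0, 0, 0], "travel": [0, 0.002, 0], "claw": 0}
    - {"rot": [0, 0, 0], "travel": [0, 0.001, 0], "claw": 0}
    - {"rot": [0, 0, 0], "travel": [0, 0.001, 0], "claw": 0}
    - {"rot": [0, 0, 0], "travel": [0, 0, 0], "claw": 0}
    - {"rot": [0, 0, 0], "travel": [0, 0, 0], "claw": 0}

```text
time: 12.1
tool_pos: [634.2, 22.8, 33.9]
eef_rot: [0.005, 0.954, -0.026, 0.298]
ft_force: [0.9, -0.6, -0.1]
width: 0.077
finger_force: 12.0
```

```bash
python3 st.py
```

```text
12.1 [634.2  22.8  33.9] [-1.13  0.36  1.07  2.27 -1.18  0.2  -0.7 ] [ 0.9 -0.6 -0.1] 0.0769925566262168 12.000637091696262
[[ 0.821 -0.052  0.569]
 [-0.046 -0.999 -0.025]
 [ 0.569 -0.005 -0.822]]
```

Now on the floor. I'll step toward the left wall and read the force.

Request:
drive_tool:
  moves:
    - {"rot": [0, 0, 0], "travel": [0, 0.001, 0], "claw": 0}
    - {"rot": [0, 0, 0], "travel": [0, 0.001, 0], "claw": 0}
    - {"rot": [0, 0, 0], "travel": [0, 0.001, 0], "claw": 0}
    - {"rot": [0, 0, 0], "travel": [0, 0, 0], "claw": 0}

```text
time: 12.5
tool_pos: [634.1, 25.8, 33.8]
eef_rot: [0.005, 0.954, -0.026, 0.298]
ft_force: [0.2, -1.7, 0.9]
width: 0.08
finger_force: 12.0
```

Request:
drive_tool:
  moves:
    - {"rot": [0, 0, 0], "travel": [0, 0.001, 0], "claw": 0}
    - {"rot": [0, 0, 0], "travel": [0, 0.001, 0], "claw": 0}
    - {"rot": [0, 0, 0], "travel": [0, 0, 0], "claw": 0}

```text
time: 12.8
tool_pos: [634.1, 27.8, 33.8]
eef_rot: [0.005, 0.954, -0.026, 0.298]
ft_force: [-0.0, -2.2, 1.3]
width: 0.078
finger_force: 12.0
```

Request:
drive_tool:
  moves:
    - {"rot": [0, 0, 0], "travel": [0, 0.001, 0], "claw": 0}
    - {"rot": [0, 0, 0], "travel": [0, 0.001, 0], "claw": 0}
    - {"rot": [0, 0, 0], "travel": [0, 0, 0], "claw": 0}

```text
time: 13.1
tool_pos: [634.1, 29.9, 33.8]
eef_rot: [0.005, 0.954, -0.026, 0.298]
ft_force: [0.6, -2.1, 0.8]
width: 0.078
finger_force: 12.0
```

Request:
drive_tool:
  moves:
    - {"rot": [0, 0, 0], "travel": [0, 0.001, 0], "claw": 0}
    - {"rot": [0, 0, 0], "travel": [0, 0.001, 0], "claw": 0}
    - {"rot": [0, 0, 0], "travel": [0, 0, 0], "claw": 0}

```text
time: 13.4
tool_pos: [634.1, 30.2, 33.9]
eef_rot: [0.006, 0.954, -0.027, 0.298]
ft_force: [0.7, -5.7, -0.9]
width: 0.079
finger_force: 12.0
```

Request:
drive_tool:
  moves:
    - {"rot": [0, 0, 0], "travel": [0, 0.001, 0], "claw": 0}
    - {"rot": [0, 0, 0], "travel": [0, 0.001, 0], "claw": 0}
    - {"rot": [0, 0, 0], "travel": [0, 0, 0], "claw": 0}

```text
time: 13.7
tool_pos: [634.1, 30.2, 34.0]
eef_rot: [0.007, 0.954, -0.028, 0.299]
ft_force: [2.7, -10.5, -0.8]
width: 0.081
finger_force: 12.0
```

```bash
python3 st.py;  python3 -c "
from h import *
A=snapshot('top')[:,:,::-1];B=snapshot('side')[:,:,::-1]
cv2.imwrite('pics/topA.png',A);cv2.imwrite('pics/sideA.png',B)
a=cv2.resize(A[200:350,280:480],None,fx=1.9,fy=1.9);b=cv2.resize(B[200:350,230:430],None,fx=1.9,fy=1.9);cv2.imwrite('pics/c4.png',cv2.convertScaleAbs(np.hstack([a,b]),alpha=1.5))"
```

```text
13.7 [634.1  30.2  34. ] [-1.17  0.38  1.09  2.27 -1.17  0.2  -0.73] [  2.7 -10.5  -0.8] 0.08144090063627585 11.998003704648
[[ 0.82  -0.057  0.569]
 [-0.048 -0.998 -0.031]
 [ 0.57  -0.002 -0.822]]
```

View pics/c4.png

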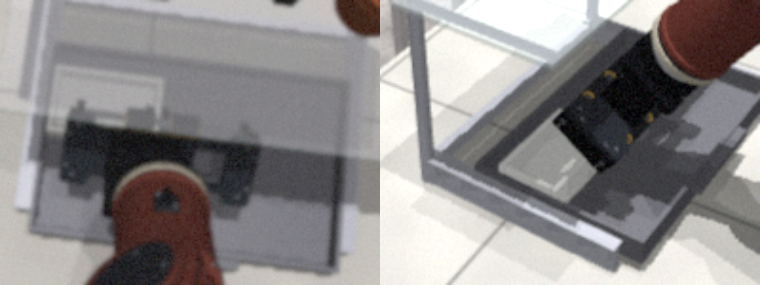

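The dish is against the left wall, with 10 N of reaction at TCP y=30.2, and about 10–15 mm short of the far wall. In the composite its far edge is at row ~65 left, and the tray's far edge at ~45. Next I'll advance along the tray's x.

Request:
drive_tool:
  moves:
    - {"rot": [0, 0, 0], "travel": [0.002, -0.0005, 0], "claw": 0}
    - {"rot": [0, 0, 0], "travel": [0.002, 0, 0], "claw": 0}
    - {"rot": [0, 0, 0], "travel": [0.002, 0, 0], "claw": 0}
    - {"rot": [0, 0, 0], "travel": [0, 0, 0], "claw": 0}

```text
time: 14.2
tool_pos: [639.4, 29.8, 33.5]
eef_rot: [0.007, 0.954, -0.028, 0.298]
ft_force: [-3.7, -10.3, 1.6]
width: 0.076
finger_force: 12.0
```

Request:
drive_tool:
  moves:
    - {"rot": [0, 0, 0], "travel": [0.0015, 0, 0], "claw": 0}
    - {"rot": [0, 0, 0], "travel": [0.0015, 0, 0], "claw": 0}
    - {"rot": [0, 0, 0], "travel": [0, 0, 0], "claw": 0}

```text
time: 14.5
tool_pos: [642.3, 29.7, 33.5]
eef_rot: [0.007, 0.954, -0.028, 0.298]
ft_force: [-5.0, -10.0, 4.8]
width: 0.083
finger_force: 12.0
```

Request:
drive_tool:
  moves:
    - {"rot": [0, 0, 0], "travel": [0.0015, 0, 0], "claw": 0}
    - {"rot": [0, 0, 0], "travel": [0.0015, 0, 0], "claw": 0}
    - {"rot": [0, 0, 0], "travel": [0, 0, 0], "claw": 0}

```text
time: 14.8
tool_pos: [645.3, 29.5, 33.5]
eef_rot: [0.007, 0.954, -0.028, 0.298]
ft_force: [-6.1, -10.7, 4.4]
width: 0.08
finger_force: 12.0
```

Request:
drive_tool:
  moves:
    - {"rot": [0, 0, 0], "travel": [0.001, 0, 0], "claw": 0}
    - {"rot": [0, 0, 0], "travel": [0.001, 0, 0], "claw": 0}
    - {"rot": [0, 0, 0], "travel": [0, 0, 0], "claw": 0}

```text
time: 15.1
tool_pos: [647.2, 29.4, 33.5]
eef_rot: [0.007, 0.954, -0.028, 0.298]
ft_force: [-7.5, -10.3, 6.8]
width: 0.077
finger_force: 12.0
```

Request:
drive_tool:
  moves:
    - {"rot": [0, 0, 0], "travel": [0.001, 0, 0], "claw": 0}
    - {"rot": [0, 0, 0], "travel": [0.001, 0, 0], "claw": 0}
    - {"rot": [0, 0, 0], "travel": [0, 0, 0], "claw": 0}

```text
time: 15.4
tool_pos: [649.2, 29.3, 33.5]
eef_rot: [0.007, 0.954, -0.028, 0.298]
ft_force: [-7.9, -11.0, 6.3]
width: 0.075
finger_force: 12.0
```

Request:
drive_tool:
  moves:
    - {"rot": [0, 0, 0], "travel": [0.001, 0, 0], "claw": 0}
    - {"rot": [0, 0, 0], "travel": [0.001, 0, 0], "claw": 0}
    - {"rot": [0, 0, 0], "travel": [0, 0, 0], "claw": 0}

```text
time: 15.7
tool_pos: [651.2, 29.2, 33.5]
eef_rot: [0.007, 0.954, -0.028, 0.298]
ft_force: [-7.6, -12.0, 7.4]
width: 0.081
finger_force: 12.0
```

```bash
python3 st.py
```

```text
15.7 [651.2  29.2  33.5] [-1.11  0.41  1.05  2.23 -1.19  0.22 -0.72] [ -7.6 -12.    7.4] 0.08145815432627884 11.99647874571383
[[ 0.821 -0.058  0.568]
 [-0.049 -0.998 -0.031]
 [ 0.569 -0.003 -0.823]]
```

```bash
cat > fe.py <<'E'
from h import *
import sys
A=snapshot('top')[:,:,::-1];cv2.imwrite('pics/%s.png'%sys.argv[1],A)
def front(im,us=range(302,330)):
    g=cv2.GaussianBlur(cv2.cvtColor(im,cv2.COLOR_BGR2GRAY),(0,0),1).astype(float);out=[]
    for u in us:
        d=np.gradient(g[255:335,u]); i=255+int(np.argmax(d)); out.append((onplane('top',(u,i),42)@[np.cos(.052),-np.sin(.052),0]))
    return np.median(out)
print('front x',[front(cv2.imread(f)) for f in('pics/top0.png','pics/topA.png')],front(A))
crop('top','x_%s.png'%sys.argv[1],285,200,110,90,7,A)
E
python3 fe.py topB
```

```text
front x [np.float64(483.4529857590511), np.float64(482.18597233793054)] 497.9926639381053
```

View pics/x_topB.png

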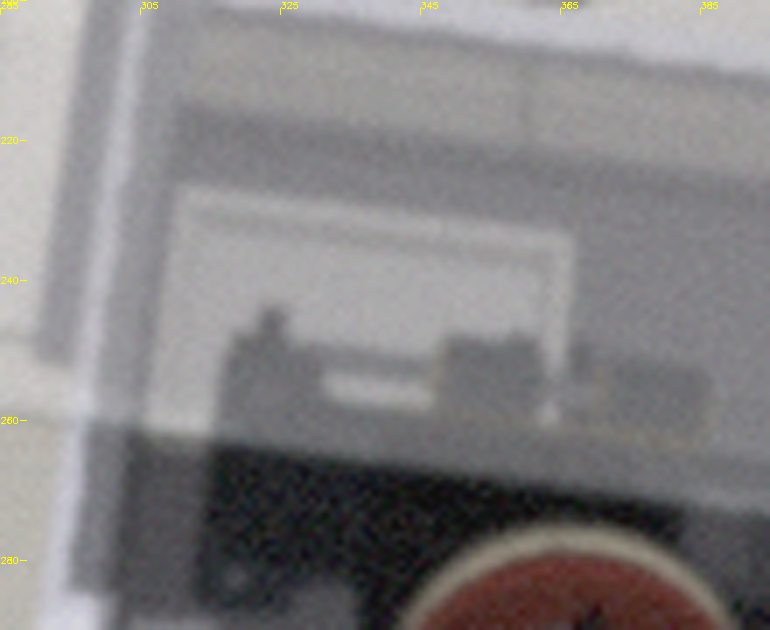

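The tray has moved in about 15 mm, dragged by friction at the left wall. The dish's rim (row ~227) is still short of the tray's far edge (row ~215). I'll relieve the y and z preload first, then push in x.

Request:
drive_tool:
  moves:
    - {"rot": [0, 0, 0], "travel": [0, -0.002, 0.0015], "claw": 0}
    - {"rot": [0, 0, 0], "travel": [0, -0.002, 0.0015], "claw": 0}
    - {"rot": [0, 0, 0], "travel": [0, 0, 0], "claw": 0}

```text
time: 16.05
tool_pos: [651.6, 29.1, 36.5]
eef_rot: [0.005, 0.954, -0.026, 0.298]
ft_force: [-0.8, -3.4, -2.3]
width: 0.079
finger_force: 12.0
```

Request:
drive_tool:
  moves:
    - {"rot": [0, 0, 0], "travel": [0.002, 0, 0], "claw": 0}
    - {"rot": [0, 0, 0], "travel": [0.002, 0, 0], "claw": 0}
    - {"rot": [0, 0, 0], "travel": [0.002, 0, 0], "claw": 0}
    - {"rot": [0, 0, 0], "travel": [0, 0, 0], "claw": 0}

```text
time: 16.45
tool_pos: [658.2, 28.9, 36.7]
eef_rot: [0.005, 0.954, -0.026, 0.298]
ft_force: [-1.3, -4.6, -1.8]
width: 0.078
finger_force: 12.0
```

```bash
python3 st.py; python3 fe.py topC
```

```text
16.45 [658.2  28.9  36.7] [-1.1   0.42  1.05  2.22 -1.18  0.24 -0.72] [-1.3 -4.6 -1.8] 0.07764417537112 12.014647164494097
[[ 0.821 -0.053  0.568]
 [-0.046 -0.999 -0.026]
 [ 0.569 -0.005 -0.822]]
front x [np.float64(483.4529857590511), np.float64(482.18597233793054)] 497.9926639381053
```

```bash
python3 - <<'E'
from h import *
for u in((305,261.5),(345,267),(395,274)): print(onplane('top',u,236).round(1),onplane('top',u,244).round(1))
print('dish far rim',onplane('top',(311,227),52).round(1),onplane('top',(366,233.5),52).round(1),'tray far outer',onplane('top',(311,215),42).round(1),onplane('top',(365,222),42).round(1))
E
```

```text
[583.3 142.9 236. ] [581.8 142.6 244. ]
[579.6  76.8 236. ] [578.2  77.3 244. ]
[574.8  -5.3 236. ] [573.4  -4.  244. ]
dish far rim [690.2 142.   52. ] [685.8  27.1  52. ] tray far outer [718.9 144.4  42. ] [713.1  29.6  42. ]
```

```bash
python3 - <<'E'
from ik import *
import plant
np.set_printoptions(precision=2,suppress=True)
for lean in (.4,.5,.58):
  q=plant.state()['joint_pos'];print('lean',lean, fk(q)[0]-plant.state()['tool_pos'])
  way=[([658,29,37],-.052,.605),([624,30,86],-.052,.605),([590,83,86],-.052,lean),([590,83,32],-.052,lean),([622,82,32],-.052,lean),([590,83,90],-.052,lean),([460,0,120],-.052,.25),([465,-3,38],-.052,.25),([480,-4,38],-.052,.25),([550,-8,38],-.052,.25)]
  for a,b in zip(way,way[1:]):
    for t in np.linspace(.1,1,10):
      x=np.array(a[0])*(1-t)+np.array(b[0])*t; y=a[1]*(1-t)+b[1]*t; l=a[2]*(1-t)+b[2]*t
      q,e,o=ik(x,tool(y,l,0),q,.3)
    print(x,q,round(e,1),round(o,3))
E
```

```text
lean 0.4 [-5.98 -5.47  3.02]
[624.  30.  86.] [-1.44  0.35  1.39  2.26 -0.82  0.3  -1.06] 0.0 0.0
[590.  83.  86.] [-1.5   0.38  1.39  2.14 -0.52  0.58 -1.43] 0.0 0.0
[590.  83.  32.] [-1.31  0.42  1.16  2.18 -0.63  0.47 -1.36] 0.0 0.0
[622.  82.  32.] [-1.2   0.47  1.09  2.11 -0.67  0.49 -1.32] 0.0 0.0
[590.  83.  90.] [-1.51  0.36  1.39  2.14 -0.48  0.58 -1.46] 0.0 0.0
[460.   0. 120.] [-1.19 -0.38  0.92  2.26  0.48  0.92 -2.15] 0.0 0.0
[465.  -3.  38.] [-1.41 -0.18  1.26  2.34  0.37  0.64 -2.03] 0.0 0.0
[480.  -4.  38.] [-1.49 -0.06  1.39  2.31  0.17  0.6  -1.84] 0.0 0.0
[550.  -8.  38.] [-1.02  0.28  1.04  2.15 -0.38  0.63 -1.37] 0.0 0.0
lean 0.5 [-5.98 -5.47  3.02]
[624.  30.  86.] [-1.44  0.35  1.39  2.26 -0.82  0.3  -1.06] 0.0 0.0
[590.  83.  86.] [-1.59  0.24  1.39  2.22 -0.23  0.4  -1.7 ] 0.0 0.0
[590.  83.  32.] [-1.28  0.31  1.06  2.26 -0.37  0.27 -1.6 ] 0.0 0.0
[622.  82.  32.] [-1.14  0.35  0.94  2.18 -0.42  0.29 -1.54] 0.0 0.0
[590.  83.  90.] [-1.6   0.21  1.39  2.22 -0.14  0.41 -1.78] 0.0 0.0
[460.   0. 120.] [-1.19 -0.38  0.92  2.26  0.48  0.92 -2.15] 0.0 0.0
[465.  -3.  38.] [-1.41 -0.18  1.26  2.34  0.37  0.64 -2.03] 0.0 0.0
[480.  -4.  38.] [-1.49 -0.06  1.39  2.31  0.17  0.6  -1.84] 0.0 0.0
[550.  -8.  38.] [-1.02  0.28  1.04  2.15 -0.38  0.63 -1.37] 0.0 0.0
lean 0.58 [-5.98 -5.47  3.02]
[624.  30.  86.] [-1.44  0.35  1.39  2.26 -0.82  0.3  -1.06] 0.0 0.0
[590.  83.  86.] [-1.66  0.12  1.39  2.29  0.25  0.29 -2.14] 0.0 0.0
[590.  83.  32.] [-1.24  0.25  0.97  2.31  0.06  0.14 -2.03] 0.0 0.0
[622.  82.  32.] [-1.05  0.28  0.8   2.24  0.01  0.15 -1.96] 0.0 0.0
[590.  83.  90.] [-1.68  0.07  1.39  2.28  0.4   0.32 -2.28] 0.0 0.0
[460.   0. 120.] [-1.19 -0.38  0.92  2.26  0.48  0.92 -2.15] 0.0 0.0
[465.  -3.  38.] [-1.41 -0.18  1.26  2.34  0.37  0.64 -2.03] 0.0 0.0
[480.  -4.  38.] [-1.49 -0.06  1.39  2.31  0.17  0.6  -1.84] 0.0 0.0
[550.  -8.  38.] [-1.02  0.28  1.04  2.15 -0.38  0.63 -1.37] 0.0 0.0
```

Request:
drive_tool:
  moves:
    - {"rot": [0, 0, 0], "travel": [0, 0, -0.002], "claw": 0}
    - {"rot": [0, 0, 0], "travel": [0, 0, -0.001], "claw": 0}
    - {"rot": [0, 0, 0], "travel": [0, 0, 0], "claw": 0.1}
    - {"rot": [0, 0, 0], "travel": [0, 0, 0], "claw": 0.3}
    - {"rot": [0, 0, 0], "travel": [0, 0, 0], "claw": 0.5}
    - {"rot": [0, 0, 0], "travel": [0, 0, 0], "claw": 0.6}
    - {"rot": [0, 0, 0], "travel": [0, 0, 0], "claw": 0.6}
    - {"rot": [0, 0, 0], "travel": [0, 0, 0], "claw": 0.6}
    - {"rot": [0, 0, 0], "travel": [0, 0, 0], "claw": 0.6}
    - {"rot": [0, 0, 0], "travel": [0, 0, 0], "claw": 0.6}
    - {"rot": [0, 0, 0], "travel": [-0.0085, 0, 0.012], "claw": 0.6}
    - {"rot": [0, 0, 0], "travel": [-0.0085, 0, 0.012], "claw": 0.6}
    - {"rot": [0, 0, 0], "travel": [-0.0085, 0, 0.012], "claw": 0.6}
    - {"rot": [0, 0, 0], "travel": [-0.0085, 0, 0.012], "claw": 0.6}
    - {"rot": [0, 0, 0], "travel": [0, 0, 0], "claw": 0.6}

```text
time: 18.0
tool_pos: [625.0, 29.3, 80.5]
eef_rot: [0.005, 0.954, -0.025, 0.298]
ft_force: [0.8, 1.0, -0.5]
width: 0.605
finger_force: 0.0
```

Request:
drive_tool:
  moves:
    - {"rot": [0.0015, 0.03, 0], "travel": [-0.006, 0.009, 0.001], "claw": 0.6}
    - {"rot": [0.0015, 0.03, 0], "travel": [-0.006, 0.009, 0.001], "claw": 0.6}
    - {"rot": [0.0015, 0.03, 0], "travel": [-0.006, 0.009, 0.001], "claw": 0.6}
    - {"rot": [0.0015, 0.03, 0], "travel": [-0.006, 0.009, 0.001], "claw": 0.6}
    - {"rot": [0, 0, 0], "travel": [-0.006, 0.009, 0.001], "claw": 0.6}
    - {"rot": [0, 0, 0], "travel": [-0.006, 0.009, 0.001], "claw": 0.6}
    - {"rot": [0, 0, 0], "travel": [0, 0, 0], "claw": 0.6}
    - {"rot": [0, 0, 0], "travel": [0, 0, 0], "claw": 0.6}

```text
time: 18.8
tool_pos: [589.2, 84.0, 85.6]
eef_rot: [0.002, 0.977, -0.026, 0.21]
ft_force: [-0.1, -0.3, -0.3]
width: 0.599
finger_force: 0.0
```

```bash
python3 st.py
```

```text
18.8 [589.2  84.   85.6] [-1.52  0.27  1.37  2.18 -0.34  0.51 -1.58] [-0.1 -0.3 -0.3] 0.5990596478314886 0.0
[[ 0.91  -0.053  0.411]
 [-0.051 -0.999 -0.016]
 [ 0.411 -0.007 -0.912]]
```

Request:
drive_tool:
  moves:
    - {"rot": [0, 0, 0], "travel": [0, 0, -0.013], "claw": 0.6}
    - {"rot": [0, 0, 0], "travel": [0, 0, -0.013], "claw": 0.6}
    - {"rot": [0, 0, 0], "travel": [0, 0, -0.013], "claw": 0.6}
    - {"rot": [0, 0, 0], "travel": [0, 0, -0.013], "claw": 0.6}
    - {"rot": [0, 0, 0], "travel": [0, 0, 0], "claw": 0.6}
    - {"rot": [0, 0, 0], "travel": [0, 0, 0], "claw": 0.6}

```text
time: 19.4
tool_pos: [589.4, 82.2, 33.9]
eef_rot: [0.004, 0.977, -0.027, 0.21]
ft_force: [-1.1, -0.0, 0.1]
width: 0.599
finger_force: 0.0
```

Request:
drive_tool:
  moves:
    - {"rot": [0, 0, 0], "travel": [0.003, 0, 0], "claw": 0.6}
    - {"rot": [0, 0, 0], "travel": [0.003, 0, 0], "claw": 0.6}
    - {"rot": [0, 0, 0], "travel": [0.003, 0, 0], "claw": 0.6}
    - {"rot": [0, 0, 0], "travel": [0.003, 0, 0], "claw": 0.6}
    - {"rot": [0, 0, 0], "travel": [0.002, 0, 0], "claw": 0.6}
    - {"rot": [0, 0, 0], "travel": [0.002, 0, 0], "claw": 0.6}
    - {"rot": [0, 0, 0], "travel": [0.002, 0, 0], "claw": 0.6}
    - {"rot": [0, 0, 0], "travel": [0.002, 0, 0], "claw": 0.6}
    - {"rot": [0, 0, 0], "travel": [0, 0, 0], "claw": 0.6}

```text
time: 20.3
tool_pos: [609.4, 83.1, 33.9]
eef_rot: [0.003, 0.977, -0.027, 0.211]
ft_force: [-1.1, 0.0, -0.3]
width: 0.597
finger_force: 0.0
```

Request:
drive_tool:
  moves:
    - {"rot": [0, 0, 0], "travel": [0.002, 0, 0], "claw": 0.6}
    - {"rot": [0, 0, 0], "travel": [0.002, 0, 0], "claw": 0.6}
    - {"rot": [0, 0, 0], "travel": [0.002, 0, 0], "claw": 0.6}
    - {"rot": [0, 0, 0], "travel": [0, 0, 0], "claw": 0.6}

```text
time: 20.7
tool_pos: [615.3, 83.1, 33.8]
eef_rot: [0.003, 0.977, -0.027, 0.21]
ft_force: [-1.7, -0.0, -0.0]
width: 0.6
finger_force: 0.2
```

```bash
python3 st.py; python3 fe.py topD
```

```text
20.7 [615.3  83.1  33.8] [-1.19  0.37  1.04  2.15 -0.51  0.42 -1.45] [-1.7 -0.  -0. ] 0.6003131129964188 0.22751542266632896
[[ 0.91  -0.054  0.411]
 [-0.051 -0.999 -0.018]
 [ 0.411 -0.004 -0.911]]
front x [np.float64(483.4529857590511), np.float64(482.18597233793054)] 575.5229153269328
```

Request:
drive_tool:
  moves:
    - {"rot": [0, 0, 0], "travel": [0.002, 0, 0], "claw": 0.6}
    - {"rot": [0, 0, 0], "travel": [0.002, 0, 0], "claw": 0.6}
    - {"rot": [0, 0, 0], "travel": [0, 0, 0], "claw": 0.6}

```text
time: 21.05
tool_pos: [619.3, 83.0, 33.8]
eef_rot: [0.003, 0.977, -0.027, 0.21]
ft_force: [-1.3, -0.6, -0.5]
width: 0.603
finger_force: 0.6
```

Request:
drive_tool:
  moves:
    - {"rot": [0, 0, 0], "travel": [0.002, 0, 0], "claw": 0.6}
    - {"rot": [0, 0, 0], "travel": [0.002, 0, 0], "claw": 0.6}
    - {"rot": [0, 0, 0], "travel": [0, 0, 0], "claw": 0.6}

```text
time: 21.35
tool_pos: [623.4, 82.9, 33.9]
eef_rot: [0.004, 0.977, -0.027, 0.21]
ft_force: [-1.0, 0.3, 0.3]
width: 0.603
finger_force: 0.7
```

Request:
drive_tool:
  moves:
    - {"rot": [0, 0, 0], "travel": [0.002, 0, 0], "claw": 0.6}
    - {"rot": [0, 0, 0], "travel": [0.001, 0, 0], "claw": 0.6}
    - {"rot": [0, 0, 0], "travel": [0, 0, 0], "claw": 0.6}

```text
time: 21.65
tool_pos: [626.3, 83.0, 33.8]
eef_rot: [0.004, 0.977, -0.027, 0.21]
ft_force: [-2.8, -0.6, 0.3]
width: 0.599
finger_force: 1.0
```

Request:
drive_tool:
  moves:
    - {"rot": [0, 0, 0], "travel": [0.001, 0, 0], "claw": 0.6}
    - {"rot": [0, 0, 0], "travel": [0.001, 0, 0], "claw": 0.6}
    - {"rot": [0, 0, 0], "travel": [0, 0, 0], "claw": 0.6}

```text
time: 21.95
tool_pos: [626.7, 83.2, 32.8]
eef_rot: [0.003, 0.978, -0.027, 0.209]
ft_force: [-8.0, -0.9, -1.9]
width: 0.598
finger_force: 1.4
```

Request:
drive_tool:
  moves:
    - {"rot": [0, 0, 0], "travel": [0.001, 0, 0], "claw": 0.6}
    - {"rot": [0, 0, 0], "travel": [0.001, 0, 0], "claw": 0.6}
    - {"rot": [0, 0, 0], "travel": [0, 0, 0], "claw": 0.6}

```text
time: 22.25
tool_pos: [627.5, 83.4, 31.8]
eef_rot: [0.004, 0.978, -0.026, 0.208]
ft_force: [-6.4, -0.1, -8.9]
width: 0.598
finger_force: 1.2
```

Request:
drive_tool:
  moves:
    - {"rot": [0, 0, 0], "travel": [0.001, 0, 0], "claw": 0.6}
    - {"rot": [0, 0, 0], "travel": [0.001, 0, 0], "claw": 0.6}
    - {"rot": [0, 0, 0], "travel": [0, 0, 0], "claw": 0.6}

```text
time: 22.55
tool_pos: [628.3, 83.4, 30.8]
eef_rot: [0.004, 0.978, -0.026, 0.207]
ft_force: [-7.9, 0.8, -12.6]
width: 0.604
finger_force: 1.2
```

Fz of -12 N suggests the wrist is against the shelf edge, so I'm backing off.

Request:
drive_tool:
  moves:
    - {"rot": [0, 0, 0], "travel": [-0.005, 0, 0], "claw": 0.6}
    - {"rot": [0, 0, 0], "travel": [-0.005, 0, 0], "claw": 0.6}
    - {"rot": [0, 0, 0], "travel": [-0.01, 0, 0], "claw": 0.6}
    - {"rot": [0, 0, 0], "travel": [-0.015, 0, 0], "claw": 0.6}
    - {"rot": [0, 0, 0], "travel": [-0.015, 0, 0], "claw": 0.6}
    - {"rot": [0, 0, 0], "travel": [0, 0, 0], "claw": 0.6}

```text
time: 23.15
tool_pos: [581.2, 83.7, 33.9]
eef_rot: [0.003, 0.977, -0.027, 0.21]
ft_force: [-1.0, -0.8, 0.1]
width: 0.6
finger_force: 0.0
```

```bash
python3 st.py; python3 fe.py topE; python3 - <<'E'
from h import *
A=cv2.imread('pics/topE.png')
B=snapshot('side')[:,:,::-1];cv2.imwrite('pics/sideE.png',B)
a=cv2.resize(A[195:345,285:415],None,fx=3.6,fy=3.6);b=cv2.resize(B[195:345,240:340],None,fx=3.2,fy=3.6);c=cv2.convertScaleAbs(np.hstack([a,b]),alpha=1.5);print(c.shape);cv2.imwrite('pics/c5.png',c)
E
```

```text
23.15 [581.2  83.7  33.9] [-1.32  0.32  1.14  2.23 -0.44  0.4  -1.51] [-1.  -0.8  0.1] 0.6001630090558806 0.0
[[ 0.91  -0.053  0.411]
 [-0.051 -0.999 -0.017]
 [ 0.411 -0.006 -0.912]]
front x [np.float64(483.4529857590511), np.float64(482.18597233793054)] 546.9860035005323
(540, 788, 3)
```

View pics/c5.png

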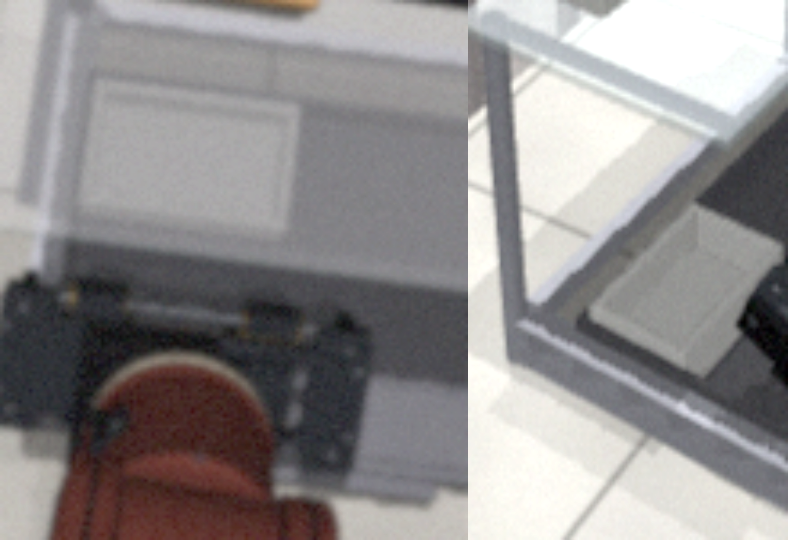

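Top crop: the dish's rim runs from (95,85) to (298,100), now touching the tray's far edge, and its left side lies along the left wall. I'll measure the pose numerically.

```bash
cat > meas.py <<'E'
from h import *
import sys
def sub(v):
    i=int(np.argmax(v))
    if 0<i<len(v)-1:
        a,b,c=v[i-1:i+2];return i+.5*(a-c)/(a-2*b+c+1e-9)
    return i
c,s=np.cos(-.052),np.sin(-.052)
def tr(p): return np.array([p[0]*c+p[1]*s,-p[0]*s+p[1]*c])
def line(im,ks,f,w,sgn,z,vert=0):
    g=cv2.GaussianBlur(cv2.cvtColor(im,cv2.COLOR_BGR2GRAY),(0,0),1).astype(float)
    if vert: g=g.T
    P=[]
    for k in ks:
        r0=int(round(f(k)))-w; d=np.gradient(g[r0-1:r0+2*w+2,k])[1:-1]*sgn; e=r0+sub(d)
        P.append(tr(onplane('top',(e,k) if vert else (k,e),z)))
    P=np.array(P); i,j=(0,1) if vert else (1,0)
    m=np.ones(len(P),bool)
    for _ in range(4):
        q=np.polyfit(P[m,i],P[m,j],1); e=abs(P[:,j]-np.polyval(q,P[:,i])); m=e<max(1.5,2*np.median(e))
    return 'pos %.1f slope %.3f n %d/%d rms %.2f'%(np.polyval(q,P[m,i].mean()),q[0],m.sum(),len(m),e[m].std())
if __name__=="__main__":
    im=cv2.imread('pics/topE.png');a=cv2.imread('pics/top0.png')
    # crop coords -> full: u=285+x/3.6, v=195+y/3.6
    C=lambda x,y:(285+x/3.6,195+y/3.6)
    def lf(p,q,vert=0):
        (u0,v0),(u1,v1)=C(*p),C(*q)
        return (lambda v:u0+(v-v0)*(u1-u0)/(v1-v0)) if vert else (lambda u:v0+(u-u0)*(v1-v0)/(u1-u0))
    print('rim far',line(im,range(315,362),lf((95,82),(298,100)),4,1,52))
    print('rim front',line(im,range(312,358),lf((78,225),(288,240)),4,-1,52))
    print('rim left',line(im,range(222,252),lf((95,82),(78,225),1),4,1,52,1))
    print('rim right',line(im,range(226,256),lf((298,100),(288,240),1),4,-1,52,1))
    print('far wall R edge',line(im,range(375,412),lf((298,95),(460,115)),4,-1,42))
    fr0=lambda u:321+(u-296)*19.5/159.5
    print('front0',line(a,range(415,450),fr0,5,1,42),'frontE',line(im,range(418,450),lambda u:fr0(u)-7,7,1,42))
    for nm,i in(('0',a),('E',im)):
        print('left wall outer',nm,line(i,range(298,312),lambda v:297-(v-318)*.06,5,-1,42,1))
E
python3 meas.py
```

```text
rim far pos 705.0 slope -0.003 n 47/47 rms 0.11
rim front pos 612.9 slope -0.176 n 36/46 rms 1.50
rim left pos 180.0 slope 0.007 n 30/30 rms 0.24
rim right pos 60.4 slope -0.008 n 30/30 rms 0.15
far wall R edge pos 711.8 slope -0.018 n 36/37 rms 0.38
front0 pos 483.1 slope 0.000 n 35/35 rms 0.23 frontE pos 497.9 slope -0.001 n 32/32 rms 0.24
left wall outer 0 pos 184.3 slope 0.065 n 14/14 rms 0.17
left wall outer E pos 175.6 slope 0.502 n 11/14 rms 0.74
```

Request:
drive_tool:
  moves:
    - {"rot": [0, 0, 0], "travel": [-0.005, 0, 0.015], "claw": 0.6}
    - {"rot": [0, 0, 0], "travel": [-0.005, 0, 0.02], "claw": 0.6}
    - {"rot": [0, 0, 0], "travel": [-0.005, 0, 0.02], "claw": 0.6}
    - {"rot": [0.0015, 0.028, 0], "travel": [-0.012, -0.01, 0.003], "claw": 0.6}
    - {"rot": [0.0015, 0.028, 0], "travel": [-0.012, -0.01, 0.003], "claw": 0.6}
    - {"rot": [0.0015, 0.028, 0], "travel": [-0.012, -0.01, 0.003], "claw": 0.6}
    - {"rot": [0.0015, 0.028, 0], "travel": [-0.012, -0.01, 0.003], "claw": 0.6}
    - {"rot": [0, 0, 0], "travel": [-0.012, -0.012, 0], "claw": 0.6}
    - {"rot": [0, 0, 0], "travel": [-0.012, -0.012, 0], "claw": 0.6}
    - {"rot": [0, 0, 0], "travel": [-0.012, -0.012, 0], "claw": 0.6}
    - {"rot": [0, 0, 0], "travel": [-0.012, -0.012, 0], "claw": 0.6}
    - {"rot": [0, 0, 0], "travel": [-0.003, 0, 0], "claw": 0.6}
    - {"rot": [0, 0, 0], "travel": [0, 0, 0], "claw": 0.6}

```text
time: 24.55
tool_pos: [468.1, -3.3, 90.7]
eef_rot: [-0.001, 0.992, -0.027, 0.124]
ft_force: [0.5, 0.4, -0.5]
width: 0.601
finger_force: 0.0
```

```bash
python3 st.py
```

```text
24.55 [468.1  -3.3  90.7] [-1.25 -0.32  1.03  2.29  0.46  0.82 -2.12] [ 0.5  0.4 -0.5] 0.6012554339648831 0.0
[[ 0.968 -0.054  0.245]
 [-0.054 -0.999 -0.006]
 [ 0.245 -0.008 -0.969]]
```

Request:
drive_tool:
  moves:
    - {"rot": [0, 0, 0], "travel": [0, 0, -0.014], "claw": 0.6}
    - {"rot": [0, 0, 0], "travel": [0, 0, -0.014], "claw": 0.6}
    - {"rot": [0, 0, 0], "travel": [0, 0, -0.014], "claw": 0.6}
    - {"rot": [0, 0, 0], "travel": [0, 0, -0.014], "claw": 0.6}
    - {"rot": [0, 0, 0], "travel": [0, 0, 0], "claw": 0.6}

```text
time: 25.05
tool_pos: [467.5, -3.2, 33.5]
eef_rot: [0.001, 0.992, -0.026, 0.123]
ft_force: [0.2, -0.4, 0.8]
width: 0.607
finger_force: 0.0
```

Request:
drive_tool:
  moves:
    - {"rot": [0, 0, 0], "travel": [0.002, 0, 0], "claw": 0.6}
    - {"rot": [0, 0, 0], "travel": [0.002, 0, 0], "claw": 0.6}
    - {"rot": [0, 0, 0], "travel": [0.002, 0, 0], "claw": 0.6}
    - {"rot": [0, 0, 0], "travel": [0.002, 0, 0], "claw": 0.6}
    - {"rot": [0, 0, 0], "travel": [0.002, 0, 0], "claw": 0.6}
    - {"rot": [0, 0, 0], "travel": [0.002, 0, 0], "claw": 0.6}
    - {"rot": [0, 0, 0], "travel": [0.002, 0, 0], "claw": 0.6}
    - {"rot": [0, 0, 0], "travel": [0.002, 0, 0], "claw": 0.6}

```text
time: 25.85
tool_pos: [483.3, -3.0, 34.0]
eef_rot: [-0.0, 0.992, -0.026, 0.123]
ft_force: [-8.0, 0.5, 4.3]
width: 0.6
finger_force: 3.8
```

```bash
python3 st.py
```

```text
25.85 [483.3  -3.   34. ] [-1.44 -0.01  1.37  2.31  0.07  0.59 -1.74] [-8.   0.5  4.3] 0.5995386937673743 3.8481753869564272
[[ 0.968 -0.052  0.244]
 [-0.052 -0.999 -0.006]
 [ 0.244 -0.007 -0.97 ]]
```

Request:
drive_tool:
  moves:
    - {"rot": [0, 0, 0], "travel": [0.002, -0.0001, 0], "claw": 0.6}
    - {"rot": [0, 0, 0], "travel": [0.002, -0.0001, 0], "claw": 0.6}
    - {"rot": [0, 0, 0], "travel": [0.002, -0.0001, 0], "claw": 0.6}
    - {"rot": [0, 0, 0], "travel": [0.002, -0.0001, 0], "claw": 0.6}
    - {"rot": [0, 0, 0], "travel": [0.002, -0.0001, 0], "claw": 0.6}
    - {"rot": [0, 0, 0], "travel": [0.002, -0.0001, 0], "claw": 0.6}
    - {"rot": [0, 0, 0], "travel": [0.002, -0.0001, 0], "claw": 0.6}
    - {"rot": [0, 0, 0], "travel": [0.002, -0.0001, 0], "claw": 0.6}
    - {"rot": [0, 0, 0], "travel": [0.002, -0.0001, 0], "claw": 0.6}
    - {"rot": [0, 0, 0], "travel": [0.002, -0.0001, 0], "claw": 0.6}
    - {"rot": [0, 0, 0], "travel": [0.002, -0.0001, 0], "claw": 0.6}
    - {"rot": [0, 0, 0], "travel": [0.002, -0.0001, 0], "claw": 0.6}
    - {"rot": [0, 0, 0], "travel": [0.002, -0.0001, 0], "claw": 0.6}
    - {"rot": [0, 0, 0], "travel": [0.002, -0.0001, 0], "claw": 0.6}
    - {"rot": [0, 0, 0], "travel": [0.002, -0.0001, 0], "claw": 0.6}
    - {"rot": [0, 0, 0], "travel": [0.002, -0.0001, 0], "claw": 0.6}

```text
time: 27.45
tool_pos: [513.5, -4.6, 33.1]
eef_rot: [-0.0, 0.992, -0.026, 0.121]
ft_force: [-10.3, 0.7, 7.0]
width: 0.603
finger_force: 5.2
```

```bash
python3 st.py
```

```text
27.45 [513.5  -4.6  33.1] [-1.19  0.18  1.19  2.24 -0.28  0.6  -1.44] [-10.3   0.7   7. ] 0.6026678108327396 5.201996594842058
[[ 0.969 -0.052  0.24 ]
 [-0.052 -0.999 -0.006]
 [ 0.24  -0.007 -0.971]]
```

Request:
drive_tool:
  moves:
    - {"rot": [0, 0, 0], "travel": [0.002, -0.0001, 0], "claw": 0.6}
    - {"rot": [0, 0, 0], "travel": [0.002, -0.0001, 0], "claw": 0.6}
    - {"rot": [0, 0, 0], "travel": [0.002, -0.0001, 0], "claw": 0.6}
    - {"rot": [0, 0, 0], "travel": [0.002, -0.0001, 0], "claw": 0.6}
    - {"rot": [0, 0, 0], "travel": [0.002, -0.0001, 0], "claw": 0.6}
    - {"rot": [0, 0, 0], "travel": [0.002, -0.0001, 0], "claw": 0.6}
    - {"rot": [0, 0, 0], "travel": [0.002, -0.0001, 0], "claw": 0.6}
    - {"rot": [0, 0, 0], "travel": [0.002, -0.0001, 0], "claw": 0.6}

```text
time: 28.25
tool_pos: [516.4, -4.7, 26.7]
eef_rot: [-0.001, 0.994, -0.026, 0.108]
ft_force: [-59.6, 3.6, 29.8]
width: 0.597
finger_force: 25.8
```

Request:
drive_tool:
  moves:
    - {"rot": [0, 0, 0], "travel": [0.002, -0.0001, 0], "claw": 0.6}
    - {"rot": [0, 0, 0], "travel": [0.002, -0.0001, 0], "claw": 0.6}
    - {"rot": [0, 0, 0], "travel": [0.002, -0.0001, 0], "claw": 0.6}
    - {"rot": [0, 0, 0], "travel": [0.002, -0.0001, 0], "claw": 0.6}
    - {"rot": [0, 0, 0], "travel": [0.002, -0.0001, 0], "claw": 0.6}

```text
time: 28.75
tool_pos: [517.6, -4.8, 22.5]
eef_rot: [-0.002, 0.995, -0.026, 0.1]
ft_force: [-90.2, 5.2, 44.5]
width: 0.6
finger_force: 39.7
```

Request:
drive_tool:
  moves:
    - {"rot": [0, 0, 0], "travel": [0.002, -0.0001, 0], "claw": 0.6}
    - {"rot": [0, 0, 0], "travel": [0.002, -0.0001, 0], "claw": 0.6}
    - {"rot": [0, 0, 0], "travel": [0.002, -0.0001, 0], "claw": 0.6}

```text
time: 29.05
tool_pos: [518.1, -4.9, 20.1]
eef_rot: [-0.003, 0.995, -0.026, 0.095]
ft_force: [-111.4, 6.7, 60.1]
width: 0.6
finger_force: 49.4
```

Home stop reached at about x=516, with the force now high. Backing off.

Request:
drive_tool:
  moves:
    - {"rot": [0, 0, 0], "travel": [-0.006, 0, 0], "claw": 0.6}
    - {"rot": [0, 0, 0], "travel": [-0.01, 0, 0], "claw": 0.6}
    - {"rot": [0, 0, 0], "travel": [-0.012, 0, 0], "claw": 0.6}
    - {"rot": [0, 0, 0], "travel": [-0.015, 0, 0], "claw": 0.6}
    - {"rot": [0, 0, 0], "travel": [-0.01, 0, 0.02], "claw": 0.6}
    - {"rot": [0, 0, 0], "travel": [-0.01, 0, 0.02], "claw": 0.6}
    - {"rot": [0, 0, 0], "travel": [0, -0.02, 0.02], "claw": 0.6}
    - {"rot": [0, 0, 0], "travel": [0, -0.03, 0.02], "claw": 0.6}
    - {"rot": [0, 0, 0], "travel": [0, -0.04, 0.01], "claw": 0.6}
    - {"rot": [0, 0, 0], "travel": [0, -0.04, 0], "claw": 0.6}
    - {"rot": [0, 0, 0], "travel": [0, -0.04, 0], "claw": 0.6}
    - {"rot": [0, 0, 0], "travel": [0, -0.04, 0], "claw": 0.6}
    - {"rot": [0, 0, 0], "travel": [0, -0.04, 0], "claw": 0.6}
    - {"rot": [0, 0, 0], "travel": [0, 0, 0], "claw": 0.6}
    - {"rot": [0, 0, 0], "travel": [0, 0, 0], "claw": 0.6}

```text
time: 30.55
tool_pos: [471.0, -241.8, 119.5]
eef_rot: [-0.0, 0.992, -0.024, 0.121]
ft_force: [-0.2, 0.3, -0.1]
width: 0.597
finger_force: 0.0
```

```bash
python3 st.py; python3 - <<'E'
from h import *
A=snapshot('top')[:,:,::-1];cv2.imwrite('pics/topF.png',A)
B=snapshot('side')[:,:,::-1];cv2.imwrite('pics/sideF.png',B)
a=cv2.resize(A[180:320,285:415],None,fx=3.6,fy=3.6);b=cv2.resize(B[180:320,230:330],None,fx=3.2,fy=3.6);cv2.imwrite('pics/c6.png',cv2.convertScaleAbs(np.hstack([a,b]),alpha=1.5))
E
```

```text
30.55 [ 471.  -241.8  119.5] [-1.07 -0.38  1.38  2.11  0.39  0.9  -1.49] [-0.2  0.3 -0.1] 0.5974605280459987 0.0
[[ 0.969 -0.047  0.241]
 [-0.048 -0.999 -0.005]
 [ 0.241 -0.007 -0.971]]
```

View pics/c6.png

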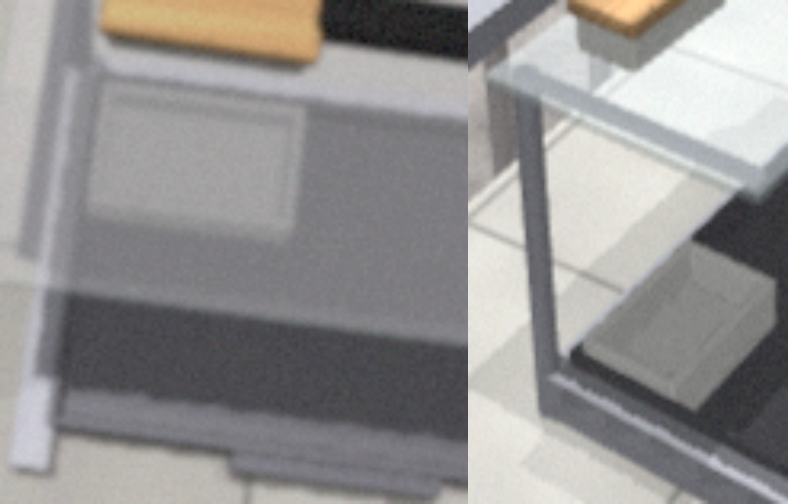

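The tray is up against the rear bar, with its lip at row ~470 in the crop. The dish sits in the far left corner, rim from (103,88) to (305,105). One numeric check before handing in.

```bash
python3 - <<'E'
from meas import *
im=cv2.imread('pics/topF.png')
C=lambda x,y:(285+x/3.6,180+y/3.6)
def lf(p,q,vert=0):
    (u0,v0),(u1,v1)=C(*p),C(*q)
    return (lambda v:u0+(v-v0)*(u1-u0)/(v1-v0)) if vert else (lambda u:v0+(u-u0)*(v1-v0)/(u1-u0))
for z in(1,-1): print('rim far',z,line(im,range(318,364),lf((105,86),(305,105)),4,z,52))
print('rim front',line(im,range(314,360),lf((88,213),(290,240)),4,-1,52))
print('rim front',line(im,range(314,360),lf((88,213),(290,240)),4,-1,17))
print('rim left',line(im,range(212,236),lf((103,90),(88,210),1),4,1,52,1))
print('rim right',line(im,range(214,244),lf((305,105),(292,240),1),4,-1,52,1))
print('front',line(im,range(306,345),lf((60,432),(240,455)),5,1,42))
print('left wall inner(front part)',line(im,range(272,288),lf((68,300),(62,400),1),4,-1,42,1))
print('rear bar edge',line(im,range(375,410),lf((330,100),(460,118)),4,-1,42))
E
```

```text
rim far 1 pos 735.5 slope 0.005 n 45/46 rms 0.12
rim far -1 pos 742.8 slope -0.012 n 46/46 rms 0.37
rim front pos 657.7 slope -0.026 n 46/46 rms 1.18
rim front pos 665.8 slope -0.026 n 46/46 rms 1.22
rim left pos 180.0 slope 0.013 n 24/24 rms 0.13
rim right pos 60.4 slope -0.002 n 30/30 rms 0.18
front pos 528.4 slope 0.003 n 39/39 rms 0.21
left wall inner(front part) pos 185.3 slope -0.040 n 14/16 rms 0.19
rear bar edge pos 744.7 slope -0.003 n 35/35 rms 0.21
```

```bash
python3 -c "
from plant import *
print(hand_in())"
```

```text
the job is handed in; nothing more can be done
None
```

I handed the job in at about 31 s: the last image measurements put the dish square in the tray's far left corner, against both walls within about 2 mm, with the tray pushed home to its stop. The tool may have touched the glass shelf: the wrist read at most about 13 N downward (limit 20 N) before I backed it off. The wrist force peaked at 111 N along x (about 127 N with the 60 N vertical part) when the tray hit the stop, so it may have passed the 120 N limit. The hand-in returned no verdict.

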